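# Pantry stock check: weigh and scan the canisters

### The arm

A 6-joint arm with a two-finger parallel gripper is mounted at the origin on the work surface. World frame = base frame: x ahead of the robot, y to its left, z up, the work surface at z = 0. Lengths are in m, angles in rad, forces in N, time in s.
With the tool pointing down it reaches from about 0.4 to 0.825 m from the base axis. Payload 7 kg.
Tool frame: the origin (TCP) lies at the centre of the arm's flange, where the gripper is bolted on; the fingertips stand 178 mm ahead of it and the grasp point (between the pads) lies 159 mm ahead of it; x points along the fingers, y is the direction in which the jaws open and shut, and the axes are right-handed (so a half turn about x gives the same grasp; the last joint's range is limited). The gripper opens to 88 mm and grips with 3 to 60 N. Pads are 19 mm wide; open, the fingers measure 130 mm over their backs; the gripper's body (78 mm by 193 mm) begins 47 mm behind the grasp point.
Start: joints at [-1, 0.359, 0.012, 0, -1.224, -0.288], TCP at [0.188, -0.648, 0.405] pointing down, gripper open.
Joint ranges: [-3.07, 3.07], [-1.43, 2.12], [-1.02, 1.25], [-3.03, 1.67], [-3.05, -0], [-3.03, 3.03]. Speed limits (rad/s): [2.39, 2.39, 3.01, 3.14, 3.14, 3.14].

### API

Orientations are given as [roll, pitch, yaw] about the fixed x, y, z axes, in that order (R = Rz(yaw) Ry(pitch) Rx(roll)).
In Python, from station import status, viewer, arm gives the robot as it stands. The module is installed in compiled form; this text tells all that it offers.
- The arm moves only by the tool apply_moves, never from a script. Its argument "commands" is a list of rows, each an object of numbers: "dx", "dy", "dz": the shift along the world's x, y, z in mm; "spin": the turn about the world's z in degrees; "hand": the closure, from 0 (fully open) to 1 (shut). A call has exactly 5 rows; each row shifts and turns the commanded pose from where the row before left it; what a row does not reach is not made up. A row lasts 1/8 s, in which the tool goes at most 62.5 mm and 10.7 degrees, less where a joint would pass 70% of its speed; a pose out of reach is approached as far as the arm can. A call is refused whole if a number of a shift passes 62.5 or a number of a turn 10.7, either way. A call with a gripper value outside its range is refused whole. The fingers move at their own pace and stop on an object; "grip_force" is the grip in N (left out, the last holds). Time passes only in rows, so rows that do not move let the fingers close, or fill a call up. It gives the time, the measured TCP pose, the force and the opening at its end, in the units of the state.
- status.get_state(): the state, without advancing time (a new reading comes with each control period).
- viewer.grab_frame(name): name is "scene" or "side" or "wrist"; returns the picture (400x640x3 uint8, red, green, blue); there is no depth.
- viewer.camera_info(name): a dict with "fx", "fy", "cx", "cy" (pixels), "eye" and "attitude" of the camera in the world; the wrist camera has in their place "T_tool_cam" (4x4, takes a point from camera to tool coordinates, whose origin is the TCP and whose axes are the tool frame's). Camera axes: x right, y up, looking along -z (the intrinsics and any distortion apply to the point x, -y, -z); pixel columns grow to the right and rows downward; lengths in m; the calibration is good to about 2 mm. A picture is of the moment at which its call begins: read the wrist's pose just before it. camera_info takes no time and is no camera call.
- arm.job_done(): hands the job in, once; it reports no verdict.
The state is a dict: "t": time; "q": joint angles; "qd": joint speeds; "joint_efforts": joint torques, N m; "eef_pos": TCP position; "ee_rot": TCP orientation; "force": force on the tool from outside, world axes, zero at the start; "moment": the same for the moment, N m; "width": finger opening in m.
Only numpy, scipy, OpenCV 4.12 (cv2) and the standard library are available. Lean on these libraries where they do the work, as an engineer would, in place of code of your own. Each camera call takes 0.05 s, during which the arm holds its last target.

### The job

Do the stock check on the steel canisters (two or three) in the plywood crate, one at a time from the smallest to the largest: stand each alone and upright, centred on the scale's pan, let go of it, and while it stands there squeeze the scanner's trigger fully and let it spring back. Canisters that have been scanned go onto the wooden serving tray, where all of them must be standing upright at the end. Leave the packet and the jar in the crate, do not press on the pan with the hand, and do not disturb the mug, the box and the bottle that stand beyond the scanner.

Things in the scene. Friction and masses are not known exactly. Their poses are not given: they have to be found in the camera images.
- can_a: A round plain steel canister with a flat steel lid of the same width, 40 mm in diameter and 46 mm high overall, standing upright in the crate at the start; origin at the centre of its underside, z up. One of four sizes; two or three are present in a run.
- can_b: A round plain steel canister with a flat steel lid of the same width, 48 mm in diameter and 54 mm high overall, standing upright in the crate at the start; origin at the centre of its underside, z up. One of four sizes; two or three are present in a run.
- can_c: A round plain steel canister with a flat steel lid of the same width, 56 mm in diameter and 64 mm high overall, standing upright in the crate at the start; origin at the centre of its underside, z up. One of four sizes; two or three are present in a run.
- can_d: A round plain steel canister with a flat steel lid of the same width, 64 mm in diameter and 72 mm high overall, standing upright in the crate at the start; origin at the centre of its underside, z up. One of four sizes; two or three are present in a run.
- pan: The sprung round pan of the scale, 6 mm thick; origin at the centre of its underside, 58 mm above the counter when empty. It sinks about 2 mm per 100 g, at most 12 mm. Canisters weigh 60 to 400 g.
- pan_centre (a point): Centre of the top face of the scale's flat round aluminium pan (160 mm in diameter, no rim, a printed grey ring of 82 mm diameter around its centre); the pan moves straight up and down, its top 64 mm above the counter when empty. It sits on a white kitchen scale 170 x 170 mm, 42 mm high.
- trigger (a joint): Angle of the scanner's sprung trigger, rad: 0 released, stop at 0.27 (fully squeezed). It springs back by itself; fully squeezing takes about 8 N at trigger_pull.
- trigger_pull (a point): Middle of the front (outer) face of the black trigger, where a finger pulls: 153 mm above the counter. The trigger is a plate 10 mm thick, 26 mm wide, hinged at its lower end 45 mm below this point, its free top 23 mm above; squeezing swings its top towards the grip, 12 mm at this height. Released, its z axis is vertical.
- grip_top (a point): Centre of the top of the scanner's upright fixed grip, 185 mm above the counter. The grip is 30 mm (x) by 32 mm (y), runs down to the scanner's head at 103 mm. Its x axis points from the trigger to the grip: the trigger's front face lies 43 mm from the grip's centre on the -x side, the grip's bare back face 15 mm on the +x side, so the two faces are 58 mm apart released and about 46 mm squeezed.
- scanner: Grey hand scanner fixed upside down in a stand (grip up, head looking along its -x towards the scale), base 130 x 110 mm; origin under the grip on the counter, z up. Fixed.
- crate: Shallow open plywood crate, 330 (x) x 250 (y) x 35 mm high, walls and floor 6 mm; origin at the centre of its underside. Fixed.
- tray: Flat dark wooden serving tray, 320 (x) x 250 (y) mm, rim 14 mm high and 8 mm thick, floor 8 mm thick, with low steel handles at both x ends; origin at the centre of its underside. Fixed.
- packet: Cardboard packet 55 (x) x 34 (y) x 75 mm high standing in the crate, not to be weighed; origin at the centre of its underside.
- jam_jar: Amber glass jar with a brass cap, 52 mm in diameter, 70 mm high, standing in the crate, not to be weighed; origin at the centre of its underside.
- mug: White mug, 76 mm in diameter, 85 mm high, on the counter; origin at the centre of its underside. Not to be disturbed.
- pasta_box: Cardboard box 60 x 160 x 35 mm lying on the counter; origin at the centre of its underside. Not to be disturbed.
- oil: Small green glass bottle, 56 mm in diameter, 115 mm high; origin at the centre of its underside. Not to be disturbed.
Not all that is in view belongs to the job. What is shaped like the can_c but red or turquoise is not meant.

How it is judged:
On the way, in this order (a step that is already met when the one before it is completed fails the run):
1. the 46 mm high canister (if present) stands alone, upright, centred on the pan (within 15 mm), let go and at rest, with the trigger released (horizontal distance between can_a and pan_centre below 0.015 m and z of can_a in the frame of pan_centre between -0.004 and 0.005 m and angle between can_a's own z axis and vertical below 0.08 rad and horizontal distance between can_a and can_b above 0.09 m and horizontal distance between can_a and can_c above 0.09 m and horizontal distance between can_a and can_d above 0.09 m and linear speed of can_a below 0.02 m/s and contact force between can_a and the fingers below 0.1 N and angle between the z axis of trigger_pull and the z axis of can_a, either way round below 0.07 rad), for 0.3 s.
2. while the 46 mm high canister still stands so, the trigger is squeezed (past 0.19 rad) (horizontal distance between can_a and pan_centre below 0.015 m and z of can_a in the frame of pan_centre between -0.004 and 0.005 m and angle between can_a's own z axis and vertical below 0.08 rad and horizontal distance between can_a and can_b above 0.09 m and horizontal distance between can_a and can_c above 0.09 m and horizontal distance between can_a and can_d above 0.09 m and contact force between can_a and the fingers below 0.1 N and angle between the z axis of trigger_pull and the z axis of can_a, either way round above 0.19 rad), for 0.1 s.
3. the 54 mm high canister (if present) stands alone, upright, centred on the pan (within 15 mm), let go and at rest, with the trigger released (horizontal distance between can_b and pan_centre below 0.015 m and z of can_b in the frame of pan_centre between -0.004 and 0.005 m and angle between can_b's own z axis and vertical below 0.08 rad and horizontal distance between can_b and can_a above 0.09 m and horizontal distance between can_b and can_c above 0.09 m and horizontal distance between can_b and can_d above 0.09 m and linear speed of can_b below 0.02 m/s and contact force between can_b and the fingers below 0.1 N and angle between the z axis of trigger_pull and the z axis of can_b, either way round below 0.07 rad), for 0.3 s.
4. while the 54 mm high canister still stands so, the trigger is squeezed (past 0.19 rad) (horizontal distance between can_b and pan_centre below 0.015 m and z of can_b in the frame of pan_centre between -0.004 and 0.005 m and angle between can_b's own z axis and vertical below 0.08 rad and horizontal distance between can_b and can_a above 0.09 m and horizontal distance between can_b and can_c above 0.09 m and horizontal distance between can_b and can_d above 0.09 m and contact force between can_b and the fingers below 0.1 N and angle between the z axis of trigger_pull and the z axis of can_b, either way round above 0.19 rad), for 0.1 s.
5. the 64 mm high canister (if present) stands alone, upright, centred on the pan (within 15 mm), let go and at rest, with the trigger released (horizontal distance between can_c and pan_centre below 0.015 m and z of can_c in the frame of pan_centre between -0.004 and 0.005 m and angle between can_c's own z axis and vertical below 0.08 rad and horizontal distance between can_c and can_a above 0.09 m and horizontal distance between can_c and can_b above 0.09 m and horizontal distance between can_c and can_d above 0.09 m and linear speed of can_c below 0.02 m/s and contact force between can_c and the fingers below 0.1 N and angle between the z axis of trigger_pull and the z axis of can_c, either way round below 0.07 rad), for 0.3 s.
6. while the 64 mm high canister still stands so, the trigger is squeezed (past 0.19 rad) (horizontal distance between can_c and pan_centre below 0.015 m and z of can_c in the frame of pan_centre between -0.004 and 0.005 m and angle between can_c's own z axis and vertical below 0.08 rad and horizontal distance between can_c and can_a above 0.09 m and horizontal distance between can_c and can_b above 0.09 m and horizontal distance between can_c and can_d above 0.09 m and contact force between can_c and the fingers below 0.1 N and angle between the z axis of trigger_pull and the z axis of can_c, either way round above 0.19 rad), for 0.1 s.
7. the 72 mm high canister (if present) stands alone, upright, centred on the pan (within 15 mm), let go and at rest, with the trigger released (horizontal distance between can_d and pan_centre below 0.015 m and z of can_d in the frame of pan_centre between -0.004 and 0.005 m and angle between can_d's own z axis and vertical below 0.08 rad and horizontal distance between can_d and can_a above 0.09 m and horizontal distance between can_d and can_b above 0.09 m and horizontal distance between can_d and can_c above 0.09 m and linear speed of can_d below 0.02 m/s and contact force between can_d and the fingers below 0.1 N and angle between the z axis of trigger_pull and the z axis of can_d, either way round below 0.07 rad), for 0.3 s.
8. while the 72 mm high canister still stands so, the trigger is squeezed (past 0.19 rad) (horizontal distance between can_d and pan_centre below 0.015 m and z of can_d in the frame of pan_centre between -0.004 and 0.005 m and angle between can_d's own z axis and vertical below 0.08 rad and horizontal distance between can_d and can_a above 0.09 m and horizontal distance between can_d and can_b above 0.09 m and horizontal distance between can_d and can_c above 0.09 m and contact force between can_d and the fingers below 0.1 N and angle between the z axis of trigger_pull and the z axis of can_d, either way round above 0.19 rad), for 0.1 s.
At the end, for the whole second after the job is handed in: Every canister present stands upright (within 0.1 rad), released and at rest, on the tray's floor within its rim; packet and jam jar are still in the crate; the trigger is released (below 0.05 rad) (x of can_a in the frame of tray between -0.14 and 0.14 m and y of can_a in the frame of tray between -0.105 and 0.105 m and z of each of can_a, can_b, can_c, can_d in the frame of tray below 0.012 m and angle between each of can_a, can_b, can_c, can_d's own z axis and vertical below 0.1 rad and linear speed of each of can_a, can_b, can_c, can_d below 0.02 m/s and x of can_b in the frame of tray between -0.14 and 0.14 m and y of can_b in the frame of tray between -0.105 and 0.105 m and x of can_c in the frame of tray between -0.14 and 0.14 m and y of can_c in the frame of tray between -0.105 and 0.105 m and x of can_d in the frame of tray between -0.14 and 0.14 m and y of can_d in the frame of tray between -0.105 and 0.105 m and x of packet in the frame of crate between -0.16 and 0.16 m and y of packet in the frame of crate between -0.12 and 0.12 m and z of each of packet, jam_jar in the frame of crate below 0.06 m and x of jam_jar in the frame of crate between -0.16 and 0.16 m and y of jam_jar in the frame of crate between -0.12 and 0.12 m and value of joint trigger below 0.05 rad); the robot touches nothing.
It fails at once if the mug, pasta box or bottle is moved more than 40 mm (distance of any of mug, pasta_box, oil from where it was at the start of the episode above 0.04 m).
It fails at once if the hand presses on the pan with more than 15 N (contact force between pan and the fingers above 15 N).
Of can_a, can_b, can_c, can_d only 2 to 3 are there at a start; the rules pass over those that are not, and their reading is None.
At some moment in a run one of can_a, can_b, can_c, can_d may be knocked a few centimetres aside while the robot is not near it.
It also fails if it takes over 210 s, if anything falls off the work surface, if the arm or the gripper's body presses on something with over 40 N, if the wrist force passes 120 N, or if a joint passes its speed limit or range.

## Working session

There is one attempt and no reset: what is moved stays moved. The work goes in short steps, Python scripts to look and compute and a tool call to move; the robot and the scene stay as the last step left them, time stands still between calls to the robot, and variables do not carry over. Pictures are saved under pics/ and viewed, and the job is handed in when it is done.

Besides the shell and the picture viewer there is one more tool, called after "Call:" in YAML: its name, and indented under it one key for each argument. apply_moves: Moves the arm, as the interface text tells. Its arguments: {"type":"object","properties":{"commands":{"type":"array","items":{"type":"object","properties":{"dx":{"type":"number"},"dy":{"type":"number"},"dz":{"type":"number"},"spin":{"type":"number"},"hand":{"type":"number"}}}},"grip_force":{"type":"number"}},"required":["commands"]}

```bash
mkdir -p pics; ls
python3 - <<'E'
from station import status, viewer
import cv2
s=status.get_state();print(s)
for n in ("scene","side","wrist"):
    print(n,viewer.camera_info(n))
    cv2.imwrite(f"pics/{n}0.png",viewer.grab_frame(n)[:,:,::-1])
E
```

```text
pics
{'t': 0.0, 'q': array([-9.99911485e-01,  3.59397833e-01,  1.11012643e-02, -3.67042949e-04,
       -1.22407567e+00, -2.88092086e-01]), 'qd': array([-0.00018435,  0.00010893, -0.00034868,  0.00093188,  0.00071779,
        0.00019861]), 'joint_efforts': array([-2.40064801e-03, -5.82717848e+01,  2.93063021e+01,  6.99699238e+00,
        7.01095909e-03, -1.50698093e-04]), 'eef_pos': array([ 0.18830411, -0.64801897,  0.40373077]), 'ee_rot': array([1.64336756, 1.56918307, 1.92603532]), 'force': array([ 0.37988673, -0.47886181, -0.7626987 ]), 'moment': array([ 0.00445795,  0.00539419, -0.00902755]), 'width': 0.0876234718639164}
scene {'fx': 411.84156127615347, 'fy': 411.84156127615347, 'cx': 323.45344385849916, 'cy': 193.2690837132897, 'eye': array([ 1.05149678, -0.58808658,  1.26050644]), 'attitude': array([0.56432138, 0.00337402, 0.77926943])}
side {'fx': 456.60151820475176, 'fy': 456.60151820475176, 'cx': 318.754876505712, 'cy': 206.8827830682382, 'eye': array([0.25550969, 0.84338338, 0.76085518]), 'attitude': array([ 0.99737615, -0.00700557, -2.8193562 ])}
wrist {'fx': 317.89960966888646, 'fy': 317.89960966888646, 'cx': 319.29568414112913, 'cy': 196.64495570145712, 'T_tool_cam': array([[ 1.15931519e-04,  2.70252566e-01, -9.62789456e-01,
         2.06759757e-02],
       [ 9.99999929e-01, -3.77662741e-04,  1.44031343e-05,
         1.94417968e-04],
       [-3.59717221e-04, -9.62789389e-01, -2.70252590e-01,
        -7.31243497e-02],
       [ 0.00000000e+00,  0.00000000e+00,  0.00000000e+00,
         1.00000000e+00]])}
```

View pics/scene0.png

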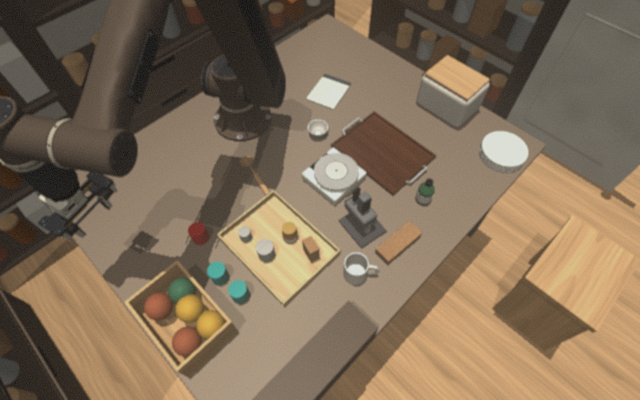

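View pics/side0.png

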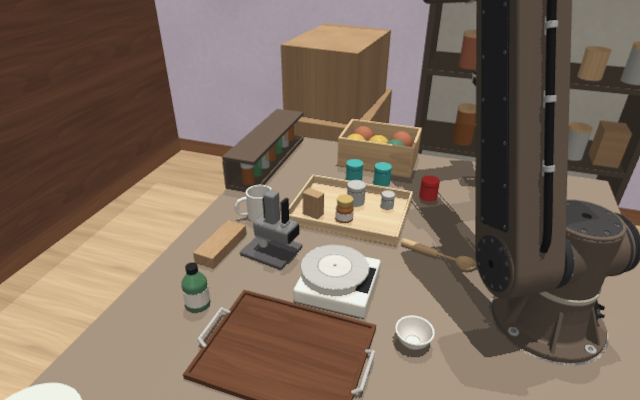

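View pics/wrist0.png

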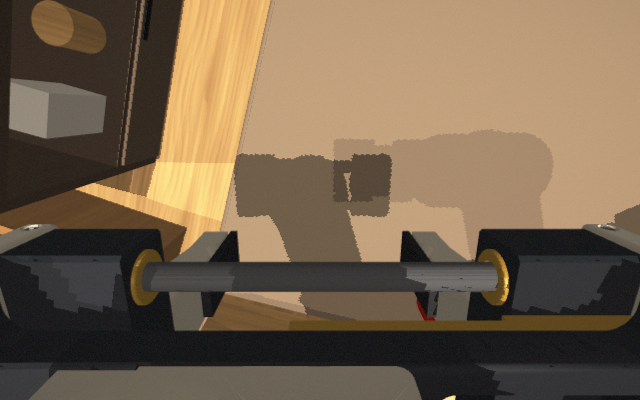

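Scene view: there are two steel cans in the crate, small at (245,233) and larger at (265,249). Other candidates are the jar at (289,231), packet (311,249), turquoise cans at (217,272) and (238,291), red can at (199,232), all ruled out by colour or shape. I'll check with close crops.

```bash
cat > h.py <<'E'
from station import status, viewer
import numpy as np, cv2
from scipy.spatial.transform import Rotation as R
def cam(n):
    c=viewer.camera_info(n)
    if 'eye' in c: return c, R.from_euler('xyz',c['attitude']).as_matrix(), np.array(c['eye'])
    s=status.get_state(); T=np.eye(4);T[:3,:3]=R.from_euler('xyz',s['ee_rot']).as_matrix();T[:3,3]=s['eef_pos']
    T=T@c['T_tool_cam']; return c,T[:3,:3],T[:3,3]
def ray(n,u,v,C=None):
    c,M,e=C or cam(n)
    d=M@np.array([(u-c['cx'])/c['fx'],-(v-c['cy'])/c['fy'],-1]); return e,d
def onz(n,u,v,z,C=None):
    e,d=ray(n,u,v,C); return e+d*(z-e[2])/d[2]
def proj(n,p,C=None):
    c,M,e=C or cam(n); q=M.T@(np.asarray(p,float)-e)
    return np.array([c['cx']+c['fx']*q[0]/-q[2], c['cy']-c['fy']*q[1]/-q[2]])
def tri(l):
    A=np.zeros((3,3));b=np.zeros(3)
    for n,u,v in l:
        e,d=ray(n,u,v);d/=np.linalg.norm(d);P=np.eye(3)-np.outer(d,d);A+=P;b+=P@e
    return np.linalg.solve(A,b)
def crop(img,x0,y0,x1,y1,k,name):
    cv2.imwrite('pics/'+name,cv2.resize(img[y0:y1,x0:x1],None,fx=k,fy=k,interpolation=cv2.INTER_CUBIC))
def grab(n,name):
    C=cam(n);im=np.ascontiguousarray(viewer.grab_frame(n)[:,:,::-1]);cv2.imwrite('pics/'+name,im);return C,im
E
python3 - <<'E'
from h import *
a=cv2.imread('pics/scene0.png');b=cv2.imread('pics/side0.png')
crop(a,210,185,350,305,5,'c1.png');crop(a,290,100,450,220,5,'c2.png');crop(b,280,160,440,250,5,'c3.png');crop(b,180,180,400,400,2.7,'c4.png')
for n,u,v in (('scene',245,232),('scene',265,246),('side',388,195),('side',356,187)): print(n,u,v,onz(n,u,v,.055).round(3))
print(tri([('scene',336,170),('side',335,265)]))
E
```

```text
scene 245 232 [ 0.435 -0.335  0.055]
scene 265 246 [ 0.519 -0.322  0.055]
side 388 195 [ 0.423 -0.324  0.055]
side 356 187 [ 0.525 -0.339  0.055]
[0.47796354 0.0477016  0.06546354]
```

View pics/c1.png

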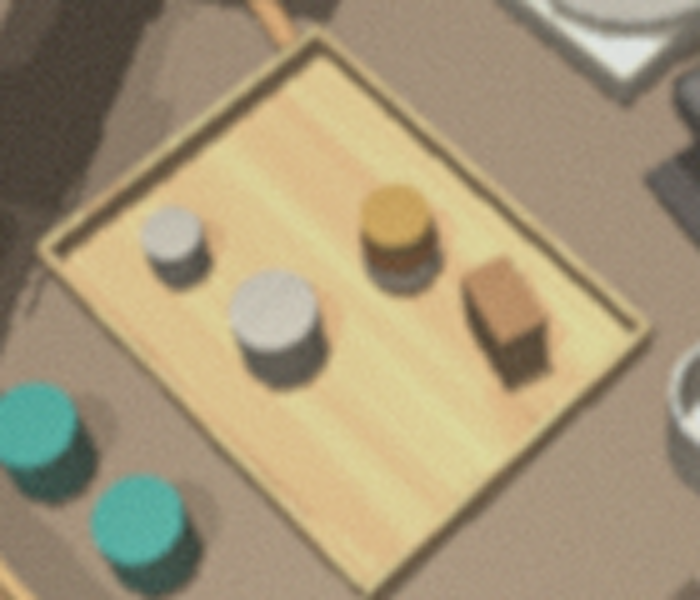

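View pics/c2.png

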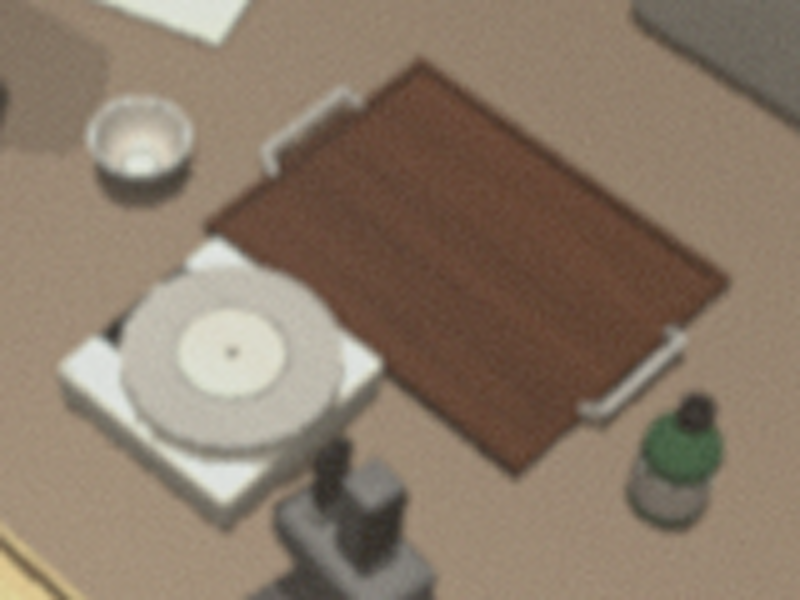

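View pics/c3.png

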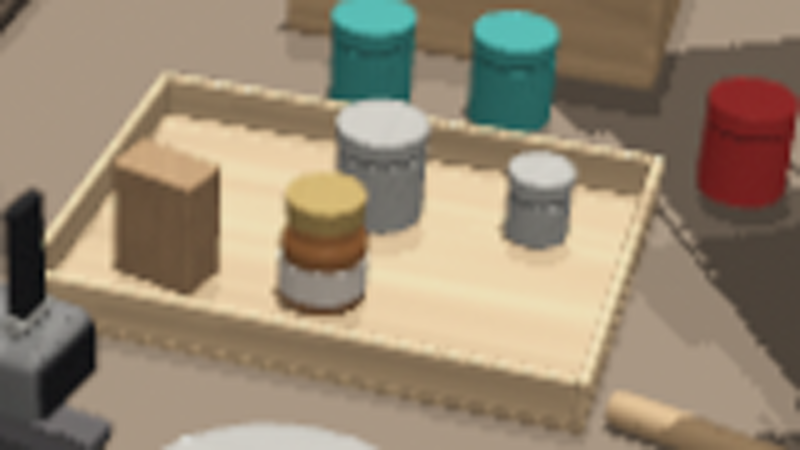

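View pics/c4.png

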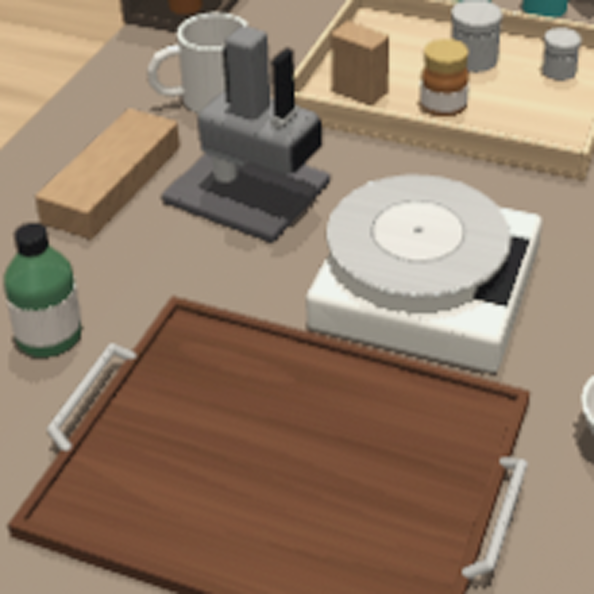

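Run:
```python
from h import *
np.set_printoptions(precision=4,suppress=True)
def S(x,y): return ('scene',290+x/5,100+y/5)
def D(x,y): return ('side',180+x/2.7,180+y/2.7)
print('a',tri([('scene',244.4,232),('side',388.2,194)]),onz('scene',244.4,232,.052),onz('side',388.2,194,.052))
print('c',tri([('scene',264.8,247.4),('side',356.4,185)]),onz('scene',264.8,247.4,.07),onz('side',356.4,185,.07))
print('pan',tri([S(232,352),D(418,230)]),onz(*S(232,352),.064),onz(*D(418,230),.064))
print('grip',tri([S(382,488),D(247,37)]),onz(*S(382,488),.185),onz(*D(247,37),.185))
print('trig',tri([S(332,450),D(284,55)]),onz(*S(332,450),.176),onz(*D(284,55),.176))
for p in ((420,62),(728,282),(518,472),(207,225)): print('tray',onz(*S(*p),.014))
for p in ((175,303),(528,393),(15,530)): print('trayD',onz(*D(*p),.014))
for p in ((315,30),(650,330),(370,592),(45,248)): print('crate',onz('scene',210+p[0]/5,185+p[1]/5,.035))
print('jar',onz('scene',210+397/5,185+218/5,.076),'packet',onz('scene',210+505/5,185+300/5,.081))
```

```text
a [ 0.4272 -0.3359  0.0496] [ 0.4318 -0.3355  0.052 ] [ 0.4242 -0.335   0.052 ]
c [ 0.5246 -0.3289  0.0664] [ 0.5292 -0.3288  0.07  ] [ 0.5209 -0.3254  0.07  ]
pan [0.4791 0.0478 0.0645] [0.4815 0.0489 0.064 ] [0.477  0.0455 0.064 ]
grip [ 0.669  -0.0253  0.1808] [ 0.6755 -0.0251  0.185 ] [ 0.6613 -0.0221  0.185 ]
trig [ 0.628  -0.0208  0.173 ] [ 0.6315 -0.0213  0.176 ] [ 0.6241 -0.0179  0.176 ]
tray [0.3664 0.3936 0.014 ]
tray [0.681  0.3863 0.014 ]
tray [0.6761 0.1427 0.014 ]
tray [0.3606 0.1491 0.014 ]
trayD [0.6636 0.1495 0.014 ]
trayD [0.3521 0.1514 0.014 ]
trayD [0.6684 0.3938 0.014 ]
crate [ 0.3695 -0.1575  0.035 ]
crate [ 0.6968 -0.1588  0.035 ]
crate [ 0.6946 -0.4018  0.035 ]
crate [ 0.3705 -0.3972  0.035 ]
jar [ 0.5382 -0.2307  0.076 ] packet [ 0.6312 -0.2239  0.081 ]
```

```bash
cat >> h.py <<'E'
def st():
    s=status.get_state();M=R.from_euler('xyz',s['ee_rot']).as_matrix()
    y=M[:,1]; print('t%.2f'%s['t'],'tcp',s['eef_pos'].round(4),'jaw deg %.1f'%np.degrees(np.arctan2(y[1],y[0])),'x',M[:,0].round(3),'F',s['force'].round(1),'w %.4f'%s['width'],'q',s['q'].round(2));return s
E
python3 -c "
from h import *
st()"
```

```text
t0.15 tcp [ 0.1883 -0.6481  0.404 ] jaw deg 106.2 x [-0.     0.001 -1.   ] F [ 0.9 -0.3  0.2] w 0.0877 q [-1.    0.36  0.01 -0.   -1.22 -0.29]
```

Call:
apply_moves:
  commands:
    - {"dx": 30, "dy": 50}
    - {"dx": 40, "dy": 50}
    - {"dx": 40, "dy": 50}
    - {"dx": 40, "dy": 50}
    - {"dx": 40, "dy": 50}

```text
invalid input at $.commands[0]: expected keys dx, dy, dz, spin, hand
```

Call:
apply_moves:
  commands:
    - {"dx": 30, "dy": 50, "dz": 0, "spin": 6, "hand": 0.25}
    - {"dx": 40, "dy": 50, "dz": 0, "spin": 6, "hand": 0.25}
    - {"dx": 40, "dy": 50, "dz": 0, "spin": 6, "hand": 0.25}
    - {"dx": 40, "dy": 50, "dz": 0, "spin": 6, "hand": 0.25}
    - {"dx": 40, "dy": 50, "dz": 0, "spin": 5, "hand": 0.25}
  grip_force: 15

```text
t: 0.78
eef_pos: [0.3754, -0.4012, 0.4047]
ee_rot: [-1.071, 1.571, -0.279]
force: [1.0, 0.2, -0.3]
width: 0.0659
```

Run:
```python
from h import *
st();C,im=grab('wrist','w1.png');st()
print(proj('wrist',(.428,-.335,.052),C),proj('wrist',(.525,-.327,.07),C))
```

```text
t0.78 tcp [ 0.3754 -0.4012  0.4047] jaw deg 135.4 x [ 0. -0. -1.] F [ 1.   0.2 -0.3] w 0.0659 q [-0.46  0.15 -0.27 -0.   -1.15 -0.32]
t0.82 tcp [ 0.3787 -0.3972  0.4048] jaw deg 135.8 x [ 0.002  0.001 -1.   ] F [ 0.2  3.6 -2. ] w 0.0660 q [-0.45  0.15 -0.27 -0.   -1.15 -0.32]
[326.9600353  250.65380986] [271.60108805 316.43864199]
```

View pics/w1.png

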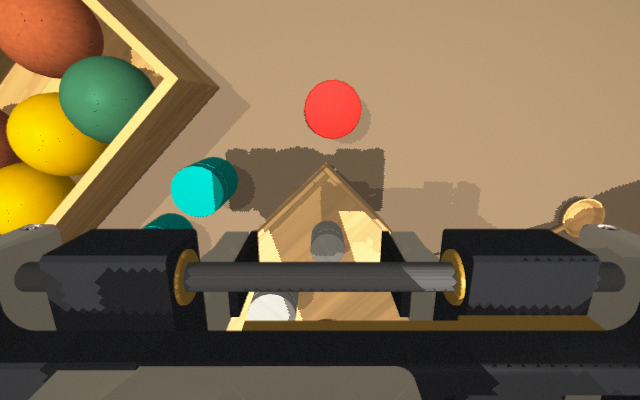

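Call:
apply_moves:
  commands:
    - {"dx": 25, "dy": 31, "dz": 0, "spin": 0, "hand": 0.25}
    - {"dx": 25, "dy": 31, "dz": 0, "spin": 0, "hand": 0.25}
    - {"dx": 0, "dy": 0, "dz": -50, "spin": 0, "hand": 0.25}
    - {"dx": 0, "dy": 0, "dz": -50, "spin": 0, "hand": 0.25}
    - {"dx": 0, "dy": 0, "dz": 0, "spin": 0, "hand": 0.25}

```text
t: 1.45
eef_pos: [0.4232, -0.3403, 0.3015]
ee_rot: [1.949, 1.563, 2.737]
force: [0.8, -0.2, 0.7]
width: 0.0657
```

Run:
```python
from h import *
st();C,im=grab('wrist','w2.png');st()
print(proj('wrist',(.428,-.335,.052),C),proj('wrist',(.428,-.335,.006),C))
crop(im,220,60,440,280,3,'w2c.png')
```

```text
t1.45 tcp [ 0.4232 -0.3403  0.3015] jaw deg 135.2 x [-0.007  0.003 -1.   ] F [ 0.8 -0.2  0.7] w 0.0657 q [-0.32  0.24 -0.42 -0.   -0.92 -0.47]
t1.50 tcp [ 0.4243 -0.341   0.3041] jaw deg 135.2 x [-0.003  0.001 -1.   ] F [ 1.  -0.1  1. ] w 0.0659 q [-0.32  0.24 -0.41  0.   -0.93 -0.47]
[316.88020479 217.72048204] [316.88819695 200.80434303]
```

View pics/w2c.png

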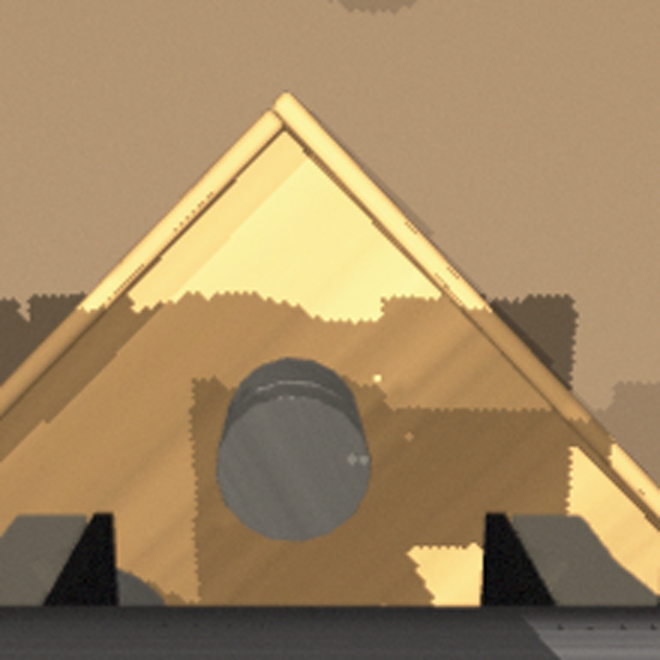

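Run:
```python
from h import *
s=st();C=cam('wrist')
print(onz('wrist',318,215.3,.052,C), s['eef_pos'][:2])
```

```text
t1.50 tcp [ 0.4243 -0.341   0.3041] jaw deg 135.2 x [-0.003  0.001 -1.   ] F [ 1.  -0.1  1. ] w 0.0659 q [-0.32  0.24 -0.41  0.   -0.93 -0.47]
[ 0.42875919 -0.33639368  0.052     ] [ 0.42430599 -0.34098015]
```

Call:
apply_moves:
  commands:
    - {"dx": 0, "dy": 0, "dz": -25, "spin": 0, "hand": 0.25}
    - {"dx": 0, "dy": 0, "dz": -25, "spin": 0, "hand": 0.25}
    - {"dx": 0, "dy": 0, "dz": -20, "spin": 0, "hand": 0.25}
    - {"dx": 0, "dy": 0, "dz": 0, "spin": 0, "hand": 0.25}
    - {"dx": 0, "dy": 0, "dz": 0, "spin": 0, "hand": 0.25}

```text
t: 2.12
eef_pos: [0.4254, -0.3415, 0.2367]
ee_rot: [-1.277, 1.568, -0.488]
force: [1.3, -0.2, 0.4]
width: 0.0655
```

Run:
```python
from h import *
st();C,im=grab('wrist','w3.png');st()
crop(im,220,60,440,280,3,'w3c.png')
```

```text
t2.12 tcp [ 0.4254 -0.3415  0.2367] jaw deg 135.2 x [ 0.003 -0.001 -1.   ] F [ 1.3 -0.2  0.4] w 0.0655 q [-0.32  0.32 -0.49  0.   -0.76 -0.47]
t2.17 tcp [ 0.4253 -0.3414  0.2366] jaw deg 135.2 x [ 0.003 -0.001 -1.   ] F [ 0.2 -0.1 -0.2] w 0.0656 q [-0.32  0.32 -0.49  0.   -0.76 -0.47]
```

View pics/w3c.png

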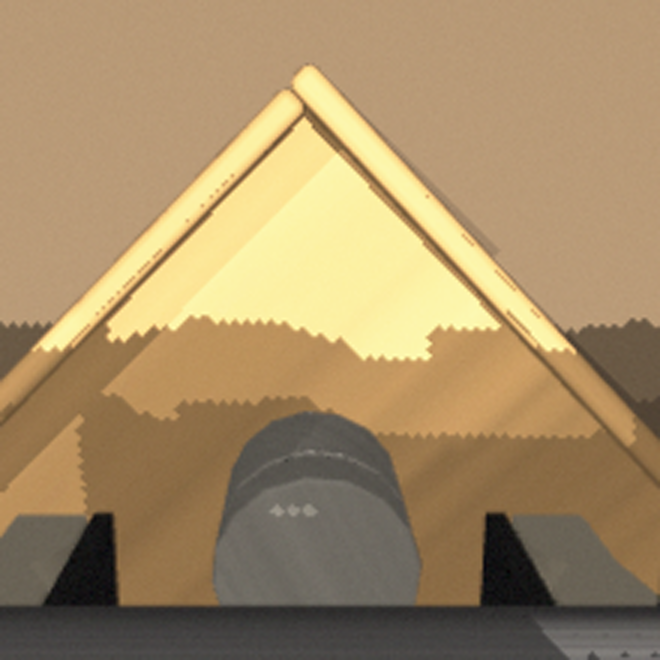

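Run:
```python
from h import *
s=st();C=cam('wrist')
print(onz('wrist',325.7,252.5,.052,C), s['eef_pos'][:2])
```

```text
t2.17 tcp [ 0.4253 -0.3414  0.2366] jaw deg 135.2 x [ 0.003 -0.001 -1.   ] F [ 0.2 -0.1 -0.2] w 0.0656 q [-0.32  0.32 -0.49  0.   -0.76 -0.47]
[ 0.42701961 -0.33481732  0.052     ] [ 0.42529521 -0.3414089 ]
```

Call:
apply_moves:
  commands:
    - {"dx": 2, "dy": 6, "dz": 0, "spin": 0, "hand": 0.25}
    - {"dx": 0, "dy": 0, "dz": -15, "spin": 0, "hand": 0.25}
    - {"dx": 0, "dy": 0, "dz": -15, "spin": 0, "hand": 0.25}
    - {"dx": 0, "dy": 0, "dz": -12, "spin": 0, "hand": 0.25}
    - {"dx": 0, "dy": 0, "dz": 0, "spin": 0, "hand": 0.25}

```text
t: 2.8
eef_pos: [0.426, -0.3348, 0.191]
ee_rot: [2.021, 1.568, 2.81]
force: [-1.0, -1.0, -0.3]
width: 0.0651
```

Call:
apply_moves:
  commands:
    - {"dx": 0, "dy": 0, "dz": 0, "spin": 0, "hand": 0.4}
    - {"dx": 0, "dy": 0, "dz": 0, "spin": 0, "hand": 0.5}
    - {"dx": 0, "dy": 0, "dz": 0, "spin": 0, "hand": 0.7}
    - {"dx": 0, "dy": 0, "dz": 0, "spin": 0, "hand": 0.8}
    - {"dx": 0, "dy": 0, "dz": 0, "spin": 0, "hand": 0.8}
  grip_force: 12

```text
t: 3.42
eef_pos: [0.4267, -0.335, 0.1931]
ee_rot: [-1.257, 1.57, -0.468]
force: [-0.7, 0.2, 3.6]
width: 0.0397
```

Run:
```python
from h import *
st()
```

```text
t3.42 tcp [ 0.4267 -0.335   0.1931] jaw deg 135.2 x [ 0.001 -0.    -1.   ] F [-0.7  0.2  3.6] w 0.0397 q [-0.3   0.38 -0.53  0.   -0.66 -0.48]
```

Call:
apply_moves:
  commands:
    - {"dx": 0, "dy": 0, "dz": 30, "spin": 0, "hand": 0.8}
    - {"dx": 0, "dy": 0, "dz": 45, "spin": 0, "hand": 0.8}
    - {"dx": 0, "dy": 10, "dz": 45, "spin": 0, "hand": 0.8}
    - {"dx": 10, "dy": 40, "dz": 0, "spin": 0, "hand": 0.8}
    - {"dx": 10, "dy": 50, "dz": 0, "spin": 0, "hand": 0.8}

```text
t: 4.05
eef_pos: [0.4464, -0.2343, 0.3131]
ee_rot: [-0.695, 1.569, 0.092]
force: [0.9, -0.0, -1.8]
width: 0.0394
```

Call:
apply_moves:
  commands:
    - {"dx": 10, "dy": 60, "dz": 0, "spin": 0, "hand": 0.8}
    - {"dx": 10, "dy": 60, "dz": 0, "spin": 0, "hand": 0.8}
    - {"dx": 10, "dy": 60, "dz": 0, "spin": 0, "hand": 0.8}
    - {"dx": 2, "dy": 60, "dz": 0, "spin": 0, "hand": 0.8}
    - {"dx": 0, "dy": 42, "dz": 0, "spin": 0, "hand": 0.8}

```text
t: 4.68
eef_pos: [0.4782, 0.0494, 0.3126]
ee_rot: [0.713, 1.571, 1.503]
force: [0.5, 0.8, -0.2]
width: 0.0398
```

Call:
apply_moves:
  commands:
    - {"dx": 0, "dy": 0, "dz": 0, "spin": 0, "hand": 0.8}
    - {"dx": 0, "dy": 0, "dz": 0, "spin": 0, "hand": 0.8}
    - {"dx": 0, "dy": 0, "dz": -10, "spin": 0, "hand": 0.8}
    - {"dx": 0, "dy": 0, "dz": 0, "spin": 0, "hand": 0.8}
    - {"dx": 0, "dy": 0, "dz": 0, "spin": 0, "hand": 0.8}

```text
t: 5.3
eef_pos: [0.4785, 0.0464, 0.3025]
ee_rot: [2.987, 1.57, -2.509]
force: [-0.1, 0.4, -0.5]
width: 0.0398
```

Run:
```python
from h import *
st();C,im=grab('wrist','w4.png');st()
grab('side','s4.png');_,im=grab('scene','sc4.png');crop(im,290,100,450,220,5,'sc4c.png')
print(proj('wrist',(.479,.0475,.062),C))
```

```text
t5.30 tcp [0.4785 0.0464 0.3025] jaw deg 135.1 x [-0. -0. -1.] F [-0.1  0.4 -0.5] w 0.0398 q [ 0.51  0.14 -0.55  0.   -0.89 -1.29]
t5.35 tcp [0.4786 0.0466 0.3026] jaw deg 135.2 x [-0. -0. -1.] F [ 0.1  0.3 -0.8] w 0.0396 q [ 0.51  0.14 -0.55  0.   -0.89 -1.29]
[319.38016812 213.25306073]
```

View pics/w4.png

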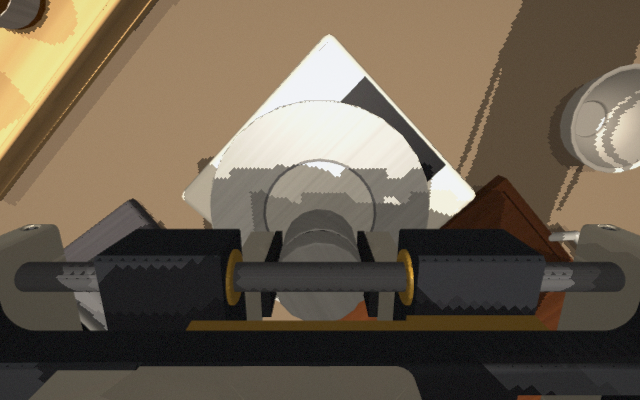

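View pics/s4.png

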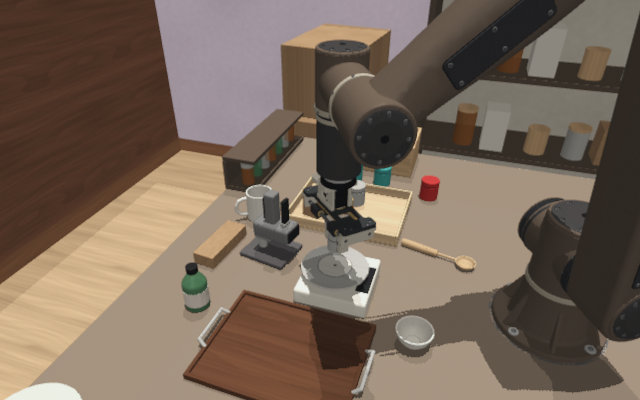

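Run:
```python
from h import *
C=cam('wrist')
for p in ((319.5,159),(320,100)):
    q=onz('wrist',*p,.064,C); r=.041 if p[1]>120 else .08
    print(q, q[:2]+r*np.array([.7071,.7071]))
print(onz('wrist',211,190,.064,C),onz('wrist',430,190,.064,C))
```

```text
[0.45103121 0.01964101 0.064     ] [0.48002231 0.04863211]
[ 0.42336183 -0.0077587   0.064     ] [0.47992983 0.0488093 ]
[ 0.52112571 -0.01886258  0.064     ] [0.41104855 0.09046887 0.064     ]
```

Call:
apply_moves:
  commands:
    - {"dx": 1, "dy": 2, "dz": -20, "spin": 0, "hand": 0.8}
    - {"dx": 0, "dy": 0, "dz": -20, "spin": 0, "hand": 0.8}
    - {"dx": 0, "dy": 0, "dz": -5, "spin": 0, "hand": 0.8}
    - {"dx": 0, "dy": 0, "dz": -3, "spin": 0, "hand": 0.8}
    - {"dx": 0, "dy": 0, "dz": 0, "spin": 0, "hand": 0.8}

```text
t: 6.08
eef_pos: [0.4797, 0.0491, 0.2551]
ee_rot: [-0.434, 1.57, 0.355]
force: [-0.0, 0.5, -1.0]
width: 0.0396
```

Call:
apply_moves:
  commands:
    - {"dx": 0, "dy": 0, "dz": -2, "spin": 0, "hand": 0.8}
    - {"dx": 0, "dy": 0, "dz": -2, "spin": 0, "hand": 0.8}
    - {"dx": 0, "dy": 0, "dz": 0, "spin": 0, "hand": 0.8}
    - {"dx": 0, "dy": 0, "dz": 0, "spin": 0, "hand": 0.8}
    - {"dx": 0, "dy": 0, "dz": 0, "spin": 0, "hand": 0.8}

```text
t: 6.7
eef_pos: [0.4795, 0.0491, 0.2507]
ee_rot: [-0.308, 1.571, 0.481]
force: [-1.4, 0.0, 0.2]
width: 0.0396
```

Call:
apply_moves:
  commands:
    - {"dx": 0, "dy": 0, "dz": -1, "spin": 0, "hand": 0.8}
    - {"dx": 0, "dy": 0, "dz": 0, "spin": 0, "hand": 0.8}
    - {"dx": 0, "dy": 0, "dz": 0, "spin": 0, "hand": 0.5}
    - {"dx": 0, "dy": 0, "dz": 0, "spin": 0, "hand": 0.3}
    - {"dx": 0, "dy": 0, "dz": 0, "spin": 0, "hand": 0.2}

```text
t: 7.32
eef_pos: [0.4795, 0.049, 0.2497]
ee_rot: [-0.979, 1.571, -0.19]
force: [0.4, 0.0, -0.3]
width: 0.0584
```

Call:
apply_moves:
  commands:
    - {"dx": 0, "dy": 0, "dz": 0, "spin": 0, "hand": 0.2}
    - {"dx": 0, "dy": 0, "dz": 10, "spin": 0, "hand": 0.2}
    - {"dx": 0, "dy": 0, "dz": 30, "spin": 0, "hand": 0.2}
    - {"dx": 0, "dy": 0, "dz": 50, "spin": 0, "hand": 0.1}
    - {"dx": 0, "dy": 0, "dz": 50, "spin": 0, "hand": 0}

```text
t: 7.95
eef_pos: [0.4792, 0.0489, 0.3919]
ee_rot: [-1.103, 1.571, -0.314]
force: [0.2, 0.5, 0.3]
width: 0.0829
```

Run:
```python
from h import *
st();C,im=grab('wrist','w5.png')
_,im=grab('scene','sc5.png');crop(im,290,100,450,220,5,'sc5c.png')
```

```text
t7.95 tcp [0.4792 0.0489 0.3919] jaw deg 135.2 x [ 0. -0. -1.] F [0.2 0.5 0.3] w 0.0829 q [ 0.51  0.05 -0.42  0.   -1.11 -1.29]
```

View pics/w5.png

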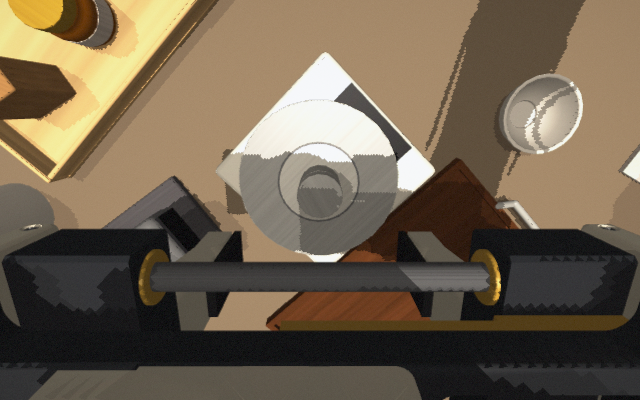

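View pics/sc5.png

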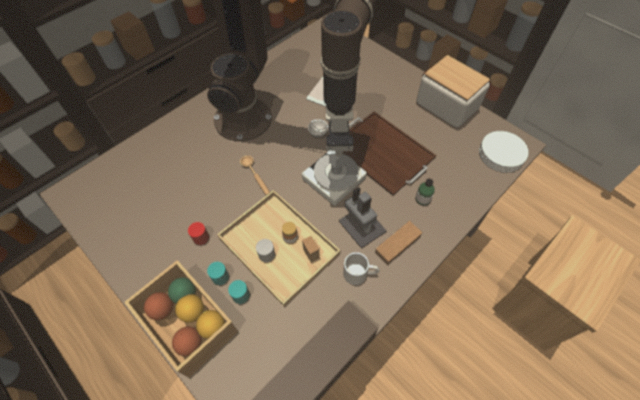

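Call:
apply_moves:
  commands:
    - {"dx": 40, "dy": -14, "dz": 30, "spin": 10, "hand": 0}
    - {"dx": 40, "dy": -14, "dz": 30, "spin": 10, "hand": 0}
    - {"dx": 40, "dy": -14, "dz": 0, "spin": 10, "hand": 0}
    - {"dx": 40, "dy": -14, "dz": 0, "spin": 10, "hand": 0}
    - {"dx": 16, "dy": -15, "dz": 0, "spin": 0, "hand": 0}

```text
t: 8.68
eef_pos: [0.6571, -0.0226, 0.4491]
ee_rot: [1.919, 1.57, -2.875]
force: [-0.1, 0.8, -0.2]
width: 0.0879
```

Call:
apply_moves:
  commands:
    - {"dx": 0, "dy": 0, "dz": 0, "spin": 0, "hand": 0}
    - {"dx": 0, "dy": 0, "dz": 0, "spin": 0, "hand": 0}
    - {"dx": 0, "dy": 0, "dz": 0, "spin": 0, "hand": 0}
    - {"dx": 0, "dy": 0, "dz": 0, "spin": 0, "hand": 0}
    - {"dx": 0, "dy": 0, "dz": 0, "spin": 0, "hand": 0}

```text
t: 9.3
eef_pos: [0.6552, -0.0217, 0.4501]
ee_rot: [-1.167, 1.57, 0.32]
force: [-0.2, 0.2, -0.2]
width: 0.0875
```

Run:
```python
from h import *
C=cam('wrist');st();C,im=grab('wrist','w6.png')
g=np.array([.669,-.024]);
print(proj('wrist',(*g,.185),C))
crop(im,170,60,470,280,2.6,'w6c.png')
_,im=grab('side','sd6.png')
```

```text
t9.30 tcp [ 0.6552 -0.0217  0.4501] jaw deg 175.2 x [ 0.001  0.    -1.   ] F [-0.2  0.2 -0.2] w 0.0875 q [ 0.26  0.3   0.04 -0.   -1.3  -0.35]
[301.60493104 200.13605446]
```

View pics/w6.png

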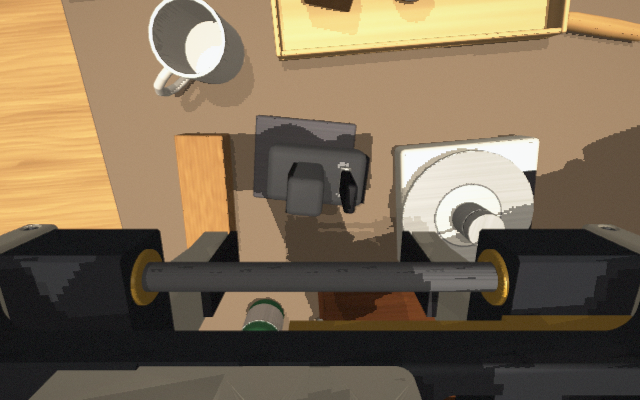

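View pics/w6c.png

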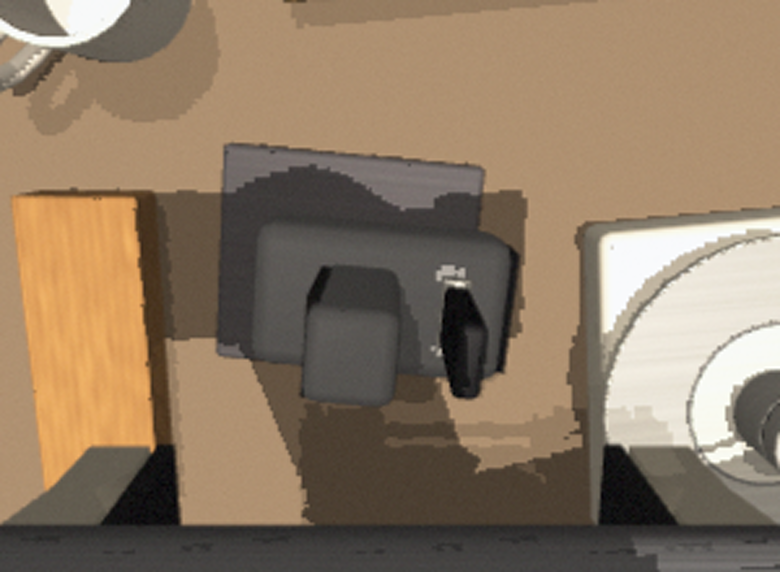

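View pics/sd6.png

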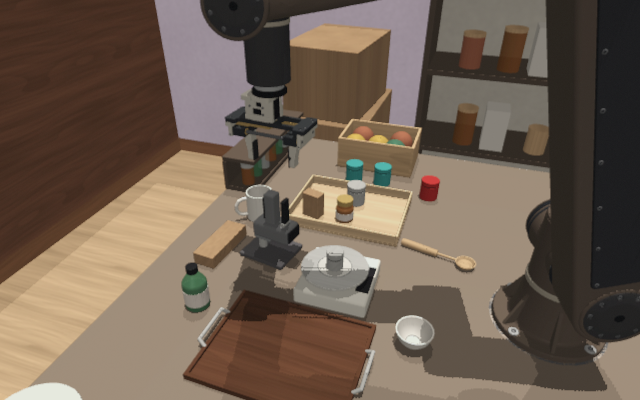

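Run:
```python
from h import *
C=cam('wrist')
f=lambda x,y,z: onz('wrist',170+x/2.6,60+y/2.6,z,C)
def d(a,b,z):
    p,q=f(*a,z),f(*b,z);w=p-q;print(p,q,np.degrees(np.arctan2(w[1],w[0])))
d((225,145),(483,168),.01)
d((221,354),(225,145),.01)
d((275,222),(480,235),.103)
d((304,400),(394,404),.185)
d((322,268),(315,310),.185)
d((304,398),(310,312),.185)
print('grip c',f(353,356,.185), 'trig top', f(468,360,.176))
```

```text
[ 0.72983662 -0.09065016  0.01      ] [ 0.60400124 -0.06908796  0.01      ] -9.723339828185932
[0.74646542 0.01502077 0.01      ] [ 0.72983662 -0.09065016  0.01      ] 81.05704681114892
[ 0.69633711 -0.0607803   0.103     ] [ 0.61649347 -0.04902645  0.103     ] -8.374411914756836
[ 0.68202712 -0.0136916   0.185     ] [ 0.6541868  -0.01005349  0.185     ] -7.445090261894446
[ 0.67209861 -0.05449958  0.185     ] [ 0.67554588 -0.04193811  0.185     ] -105.34597738313586
[ 0.68195458 -0.01434465  0.185     ] [ 0.67711889 -0.04144822  0.185     ] 79.8840068151721
grip c [ 0.66546567 -0.0266061   0.185     ] trig top [ 0.62967818 -0.01975408  0.176     ]
```

Run:
```python
import cv2
im=cv2.imread('pics/w6.png')[120:240,240:390]
im=cv2.resize(im,None,fx=5,fy=5,interpolation=cv2.INTER_CUBIC)
im=cv2.convertScaleAbs(im,alpha=2.2,beta=10)
cv2.imwrite('pics/w6d.png',im)
```

```text
(no output)
```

View pics/w6d.png

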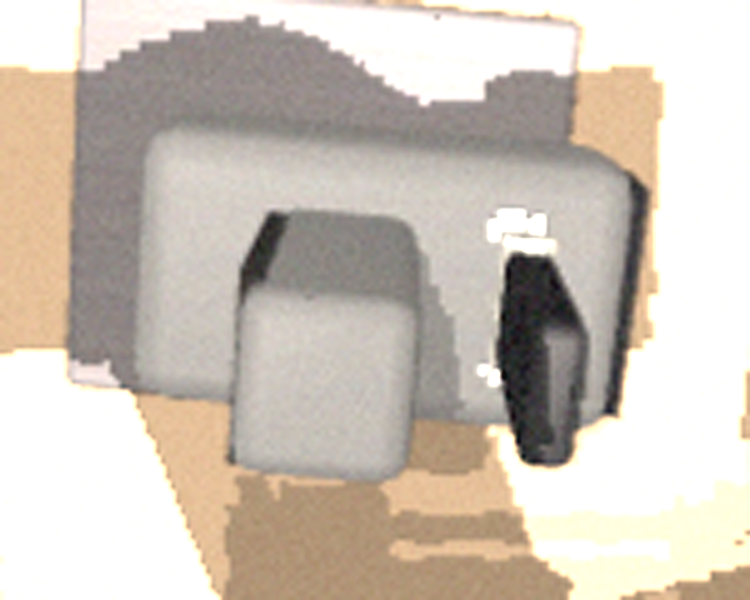

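Call:
apply_moves:
  commands:
    - {"dx": 3, "dy": -3, "dz": -15, "spin": -5, "hand": 0}
    - {"dx": 0, "dy": 0, "dz": -30, "spin": 0, "hand": 0}
    - {"dx": 0, "dy": 0, "dz": -20, "spin": 0, "hand": 0}
    - {"dx": 0, "dy": 0, "dz": 0, "spin": 0, "hand": 0}
    - {"dx": 0, "dy": 0, "dz": 0, "spin": 0, "hand": 0}

```text
t: 10.02
eef_pos: [0.6589, -0.0249, 0.3857]
ee_rot: [-1.563, 1.57, -0.163]
force: [-0.4, 0.6, 0.6]
width: 0.0875
```

Run:
```python
from h import *
C=cam('wrist');st();C,im=grab('wrist','w7.png')
im=cv2.convertScaleAbs(im,alpha=2.,beta=10)
crop(im,200,100,440,280,3.2,'w7c.png')
grab('side','sd7.png')
```

```text
t10.03 tcp [ 0.6589 -0.0249  0.3857] jaw deg 170.2 x [ 0.001 -0.    -1.   ] F [-0.4  0.6  0.6] w 0.0875 q [ 0.26  0.34 -0.05  0.   -1.17 -0.43]
```

View pics/w7c.png

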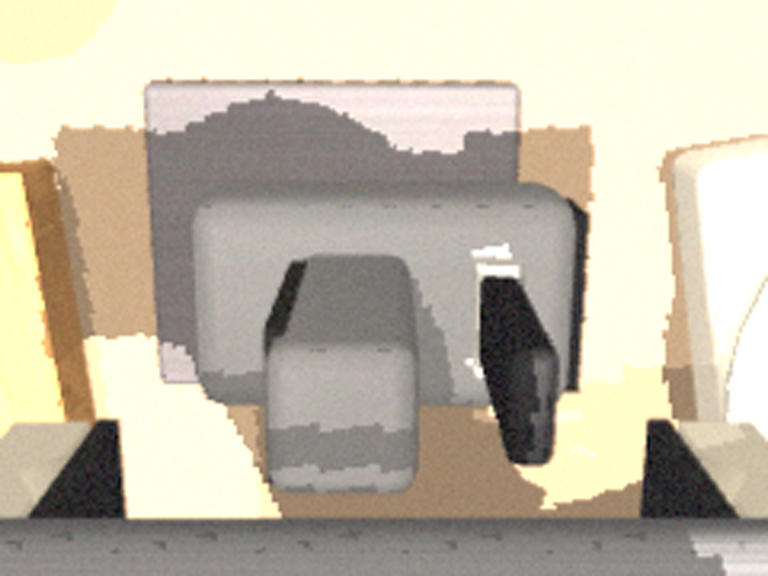

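Run:
```python
from h import *
C=cam('wrist')
f=lambda x,y,z: onz('wrist',200+x/3.2,100+y/3.2,z,C)
g=f(341,418,.185);t=f(538,410,.176);print(g,t)
s=status.get_state()['eef_pos'];u=np.array([np.cos(np.radians(-9.8)),np.sin(np.radians(-9.8))])
print((g[:2]-s[:2])@u,(g[:2]-s[:2])@[-u[1],u[0]],(t[:2]-s[:2])@u)
print('front',(f(553,420,.176)[:2]-s[:2])@u,'back',(f(267,420,.185)[:2]-s[:2])@u)
```

```text
[ 0.6663491  -0.02683384  0.185     ] [ 0.6284457  -0.01841391  0.176     ]
0.0077358412445350825 -0.0006066577589326869 -0.031047617121529498
front -0.03412694237040076 back 0.021800586886815954
```

Call:
apply_moves:
  commands:
    - {"dx": 0, "dy": 0, "dz": -25, "spin": 0, "hand": 0}
    - {"dx": 0, "dy": 0, "dz": -25, "spin": 0, "hand": 0}
    - {"dx": 0, "dy": 0, "dz": -22, "spin": 0, "hand": 0}
    - {"dx": 0, "dy": 0, "dz": 0, "spin": 0, "hand": 0}
    - {"dx": 0, "dy": 0, "dz": 0, "spin": 0, "hand": 0}

```text
t: 10.75
eef_pos: [0.659, -0.0249, 0.3141]
ee_rot: [-1.387, 1.569, 0.013]
force: [0.5, 0.5, 0.1]
width: 0.0875
```

Call:
apply_moves:
  commands:
    - {"dx": 0, "dy": 0, "dz": 0, "spin": 0, "hand": 0.3}
    - {"dx": 0, "dy": 0, "dz": 0, "spin": 0, "hand": 0.4}
    - {"dx": 0, "dy": 0, "dz": 0, "spin": 0, "hand": 0.5}
    - {"dx": 0, "dy": 0, "dz": 0, "spin": 0, "hand": 0.55}
    - {"dx": 0, "dy": 0, "dz": 0, "spin": 0, "hand": 0.6}
  grip_force: 20

```text
t: 11.38
eef_pos: [0.6577, -0.025, 0.313]
ee_rot: [1.761, 1.569, -3.123]
force: [-5.7, 1.1, 6.2]
width: 0.0496
```

Call:
apply_moves:
  commands:
    - {"dx": 0, "dy": 0, "dz": 0, "spin": 0, "hand": 0.6}
    - {"dx": 0, "dy": 0, "dz": 0, "spin": 0, "hand": 0.6}
    - {"dx": 0, "dy": 0, "dz": 0, "spin": 0, "hand": 0.6}
    - {"dx": 0, "dy": 0, "dz": 0, "spin": 0, "hand": 0.6}
    - {"dx": 0, "dy": 0, "dz": 0, "spin": 0, "hand": 0.6}

```text
t: 12.0
eef_pos: [0.6577, -0.0249, 0.3129]
ee_rot: [1.777, 1.569, -3.106]
force: [-4.4, 1.1, 6.2]
width: 0.0496
```

Run:
```python
from h import *
st();C,im=grab('side','sd8.png')
crop(im,220,160,400,310,4,'sd8c.png')
```

```text
t12.00 tcp [ 0.6577 -0.0249  0.3129] jaw deg 170.2 x [-0.002 -0.    -1.   ] F [-4.4  1.1  6.2] w 0.0496 q [ 0.26  0.4  -0.15 -0.   -1.03 -0.43]
```

View pics/sd8c.png

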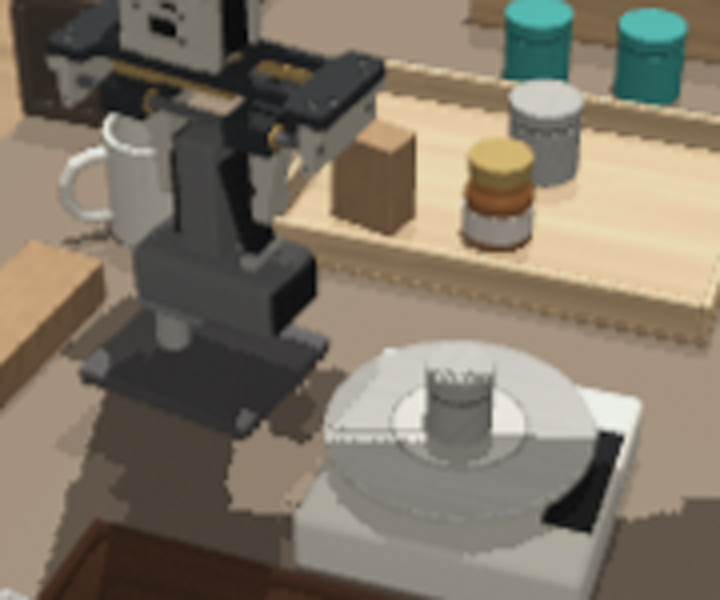

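Call:
apply_moves:
  commands:
    - {"dx": 0, "dy": 0, "dz": 0, "spin": 0, "hand": 0.6}
    - {"dx": 0, "dy": 0, "dz": 0, "spin": 0, "hand": 0.6}
    - {"dx": 0, "dy": 0, "dz": 0, "spin": 0, "hand": 0.6}
    - {"dx": 0, "dy": 0, "dz": 0, "spin": 0, "hand": 0.6}
    - {"dx": 0, "dy": 0, "dz": 0, "spin": 0, "hand": 0.6}
  grip_force: 30

```text
t: 12.68
eef_pos: [0.6578, -0.025, 0.313]
ee_rot: [1.784, 1.569, -3.1]
force: [-5.7, 1.0, 5.9]
width: 0.0496
```

Width 49.6 mm doesn't change with the extra force, so the trigger is at its stop. I'll release it and fetch the small can.

Call:
apply_moves:
  commands:
    - {"dx": 0, "dy": 0, "dz": 0, "spin": 0, "hand": 0.2}
    - {"dx": 0, "dy": 0, "dz": 0, "spin": 0, "hand": 0}
    - {"dx": 0, "dy": 0, "dz": 0, "spin": 0, "hand": 0}
    - {"dx": 0, "dy": 0, "dz": 0, "spin": 0, "hand": 0}
    - {"dx": 0, "dy": 0, "dz": 30, "spin": 0, "hand": 0}
  grip_force: 15

```text
t: 13.3
eef_pos: [0.6581, -0.0251, 0.3404]
ee_rot: [1.884, 1.566, -2.999]
force: [0.4, -0.0, -0.3]
width: 0.0866
```

Call:
apply_moves:
  commands:
    - {"dx": 0, "dy": 0, "dz": 40, "spin": 0, "hand": 0}
    - {"dx": -30, "dy": 14, "dz": 0, "spin": -10, "hand": 0.1}
    - {"dx": -50, "dy": 20, "dz": 0, "spin": -10, "hand": 0.15}
    - {"dx": -50, "dy": 20, "dz": 0, "spin": -10, "hand": 0.15}
    - {"dx": -50, "dy": 20, "dz": 0, "spin": -5, "hand": 0.15}

```text
t: 13.92
eef_pos: [0.4773, 0.0494, 0.3826]
ee_rot: [-0.576, 1.57, 0.208]
force: [-0.3, 1.5, 0.6]
width: 0.0745
```

Call:
apply_moves:
  commands:
    - {"dx": 0, "dy": 0, "dz": -30, "spin": 0, "hand": 0.2}
    - {"dx": 0, "dy": 0, "dz": -30, "spin": 0, "hand": 0.2}
    - {"dx": 0, "dy": 0, "dz": 0, "spin": 0, "hand": 0.2}
    - {"dx": 0, "dy": 0, "dz": 0, "spin": 0, "hand": 0.2}
    - {"dx": 0, "dy": 0, "dz": 0, "spin": 0, "hand": 0.2}

```text
t: 14.55
eef_pos: [0.4791, 0.0491, 0.3238]
ee_rot: [-0.451, 1.569, 0.337]
force: [-0.5, 0.6, 0.8]
width: 0.0701
```

Run:
```python
from h import *
st();C,im=grab('wrist','w9.png')
crop(im,180,60,460,280,2.7,'w9c.png')
_,im=grab('side','sd9.png');crop(im,220,160,400,310,4,'sd9c.png')
```

```text
t14.55 tcp [0.4791 0.0491 0.3238] jaw deg 135.2 x [ 0.002  0.001 -1.   ] F [-0.5  0.6  0.8] w 0.0701 q [ 0.51  0.11 -0.52  0.   -0.94 -1.29]
```

View pics/w9c.png

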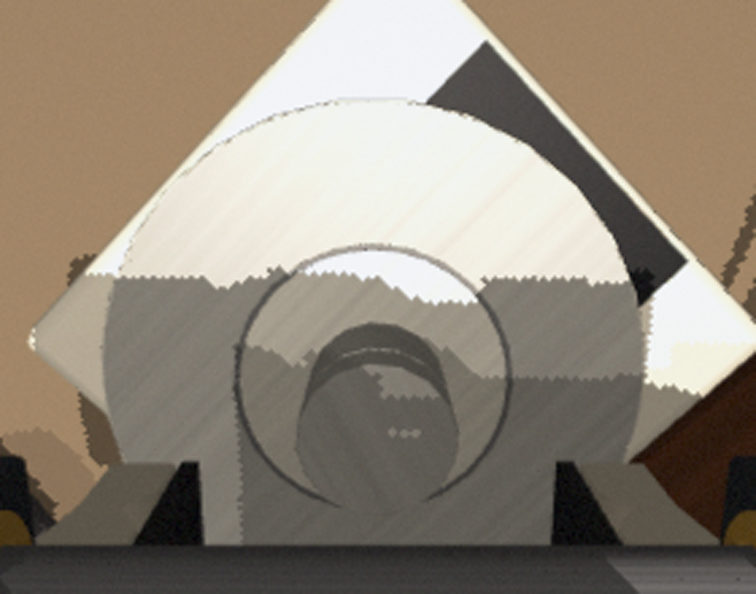

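View pics/sd9c.png

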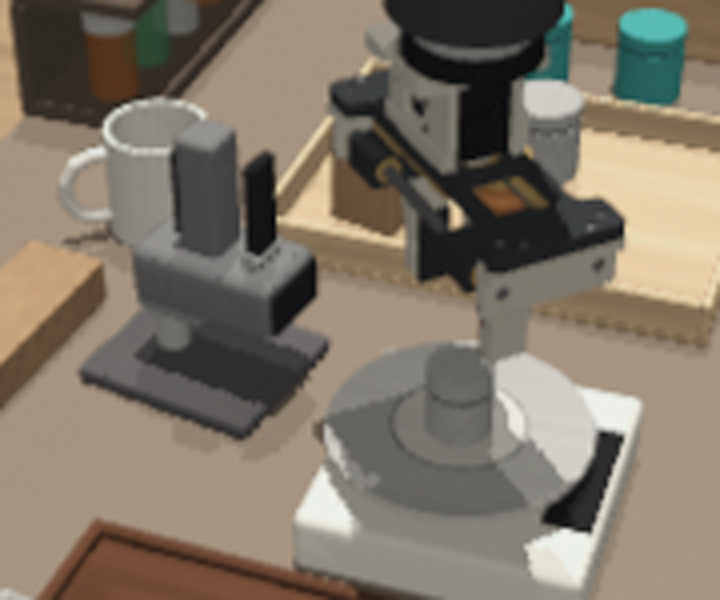

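Call:
apply_moves:
  commands:
    - {"dx": 0, "dy": 0, "dz": -25, "spin": 0, "hand": 0.2}
    - {"dx": 0, "dy": 0, "dz": -25, "spin": 0, "hand": 0.2}
    - {"dx": 0, "dy": 0, "dz": -20, "spin": 0, "hand": 0.2}
    - {"dx": 0, "dy": 0, "dz": -3, "spin": 0, "hand": 0.2}
    - {"dx": 0, "dy": 0, "dz": 0, "spin": 0, "hand": 0.3}

```text
t: 15.28
eef_pos: [0.4789, 0.0491, 0.2503]
ee_rot: [-0.643, 1.57, 0.146]
force: [-0.1, 0.4, 1.1]
width: 0.0646
```

Call:
apply_moves:
  commands:
    - {"dx": 0, "dy": 0, "dz": 0, "spin": 0, "hand": 0.4}
    - {"dx": 0, "dy": 0, "dz": 0, "spin": 0, "hand": 0.5}
    - {"dx": 0, "dy": 0, "dz": 0, "spin": 0, "hand": 0.7}
    - {"dx": 0, "dy": 0, "dz": 0, "spin": 0, "hand": 0.8}
    - {"dx": 0, "dy": 0, "dz": 0, "spin": 0, "hand": 0.8}
  grip_force: 12

```text
t: 15.9
eef_pos: [0.4786, 0.0491, 0.2498]
ee_rot: [-0.432, 1.57, 0.357]
force: [0.3, 0.6, -0.0]
width: 0.0397
```

Call:
apply_moves:
  commands:
    - {"dx": 0, "dy": 0, "dz": 30, "spin": 0, "hand": 0.8}
    - {"dx": 0, "dy": 0, "dz": 30, "spin": 0, "hand": 0.8}
    - {"dx": -9, "dy": 50, "dz": 0, "spin": 0, "hand": 0.8}
    - {"dx": -10, "dy": 60, "dz": 0, "spin": 0, "hand": 0.8}
    - {"dx": -10, "dy": 60, "dz": 0, "spin": 0, "hand": 0.8}

```text
t: 16.52
eef_pos: [0.4489, 0.2204, 0.3098]
ee_rot: [0.324, 1.571, 1.112]
force: [1.7, -1.2, -0.7]
width: 0.04
```

Call:
apply_moves:
  commands:
    - {"dx": 0, "dy": 50, "dz": 0, "spin": 0, "hand": 0.8}
    - {"dx": 0, "dy": 21, "dz": -20, "spin": 0, "hand": 0.8}
    - {"dx": 0, "dy": 0, "dz": -40, "spin": 0, "hand": 0.8}
    - {"dx": 0, "dy": 0, "dz": -30, "spin": 0, "hand": 0.8}
    - {"dx": 0, "dy": 0, "dz": -15, "spin": 0, "hand": 0.8}

```text
t: 17.15
eef_pos: [0.449, 0.2896, 0.2029]
ee_rot: [-3.056, 1.568, -2.268]
force: [-0.4, 0.6, -0.8]
width: 0.0399
```

Call:
apply_moves:
  commands:
    - {"dx": 0, "dy": 0, "dz": -5, "spin": 0, "hand": 0.8}
    - {"dx": 0, "dy": 0, "dz": -2, "spin": 0, "hand": 0.8}
    - {"dx": 0, "dy": 0, "dz": 0, "spin": 0, "hand": 0.8}
    - {"dx": 0, "dy": 0, "dz": 0, "spin": 0, "hand": 0.8}
    - {"dx": 0, "dy": 0, "dz": 0, "spin": 0, "hand": 0.8}

```text
t: 17.77
eef_pos: [0.4496, 0.2901, 0.1982]
ee_rot: [0.11, 1.57, 0.899]
force: [0.3, 0.2, -1.2]
width: 0.0394
```

Call:
apply_moves:
  commands:
    - {"dx": 0, "dy": 0, "dz": -2, "spin": 0, "hand": 0.8}
    - {"dx": 0, "dy": 0, "dz": 0, "spin": 0, "hand": 0.8}
    - {"dx": 0, "dy": 0, "dz": 0, "spin": 0, "hand": 0.8}
    - {"dx": 0, "dy": 0, "dz": -1, "spin": 0, "hand": 0.8}
    - {"dx": 0, "dy": 0, "dz": 0, "spin": 0, "hand": 0.8}

```text
t: 18.4
eef_pos: [0.4495, 0.29, 0.1955]
ee_rot: [-0.798, 1.571, -0.008]
force: [-2.9, -1.9, 9.6]
width: 0.0399
```

Run:
```python
from h import *
st()
_,im=grab('side','sd10.png');crop(im,180,260,400,400,3.4,'sd10c.png')
```

```text
t18.40 tcp [0.4495 0.29   0.1955] jaw deg 135.2 x [ 0. -0. -1.] F [-2.9 -1.9  9.6] w 0.0399 q [ 0.94  0.36 -0.54  0.   -0.66 -1.72]
```

View pics/sd10c.png

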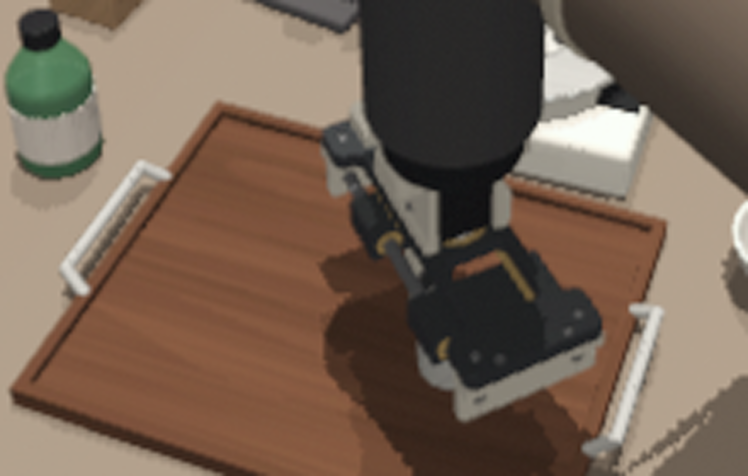

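Call:
apply_moves:
  commands:
    - {"dx": 0, "dy": 0, "dz": 0, "spin": 0, "hand": 0.6}
    - {"dx": 0, "dy": 0, "dz": 0, "spin": 0, "hand": 0.3}
    - {"dx": 0, "dy": 0, "dz": 0, "spin": 0, "hand": 0.2}
    - {"dx": 0, "dy": 0, "dz": 15, "spin": 0, "hand": 0.2}
    - {"dx": 0, "dy": 0, "dz": 40, "spin": 0, "hand": 0.1}

```text
t: 19.08
eef_pos: [0.4491, 0.2896, 0.2494]
ee_rot: [-3.027, 1.567, -2.239]
force: [0.4, 0.5, -0.0]
width: 0.0739
```

Call:
apply_moves:
  commands:
    - {"dx": 0, "dy": 0, "dz": 60, "spin": 0, "hand": 0}
    - {"dx": 0, "dy": 0, "dz": 60, "spin": 0, "hand": 0}
    - {"dx": 0, "dy": -50, "dz": 30, "spin": 10, "hand": 0}
    - {"dx": 15, "dy": -60, "dz": 0, "spin": 10, "hand": 0}
    - {"dx": 10, "dy": -60, "dz": 0, "spin": 10, "hand": 0}

```text
t: 19.7
eef_pos: [0.4736, 0.1236, 0.4015]
ee_rot: [-0.716, 1.568, 0.588]
force: [1.6, 0.4, -0.7]
width: 0.0874
```

Call:
apply_moves:
  commands:
    - {"dx": 10, "dy": -60, "dz": 0, "spin": 10, "hand": 0}
    - {"dx": 10, "dy": -60, "dz": 0, "spin": 5, "hand": 0}
    - {"dx": 10, "dy": -60, "dz": 0, "spin": 0, "hand": 0}
    - {"dx": 10, "dy": -60, "dz": 0, "spin": 0, "hand": 0}
    - {"dx": 10, "dy": -60, "dz": 0, "spin": 0, "hand": 0}

```text
t: 20.32
eef_pos: [0.523, -0.1723, 0.401]
ee_rot: [-1.645, 1.569, -0.099]
force: [0.8, 0.3, -0.2]
width: 0.0873
```

Call:
apply_moves:
  commands:
    - {"dx": 0, "dy": -60, "dz": -40, "spin": 0, "hand": 0}
    - {"dx": 0, "dy": -60, "dz": -40, "spin": 0, "hand": 0}
    - {"dx": 0, "dy": -27, "dz": 0, "spin": 0, "hand": 0}
    - {"dx": 0, "dy": 0, "dz": 0, "spin": 0, "hand": 0}
    - {"dx": 0, "dy": 0, "dz": 0, "spin": 0, "hand": 0}

```text
t: 20.95
eef_pos: [0.5232, -0.301, 0.3311]
ee_rot: [-1.667, 1.57, -0.121]
force: [-0.4, -0.5, 0.1]
width: 0.0875
```

Run:
```python
from h import *
st();C,im=grab('wrist','w11.png')
_,im=grab('scene','sc11.png');_,im=grab('side','sd11.png')
```

```text
t20.95 tcp [ 0.5232 -0.301   0.3311] jaw deg 178.6 x [ 0.001 -0.    -1.   ] F [-0.4 -0.5  0.1] w 0.0875 q [-0.2   0.3  -0.25 -0.   -1.02  0.17]
```

View pics/w11.png

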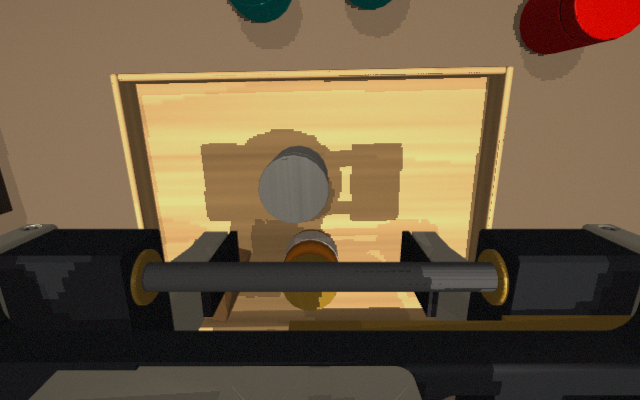

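View pics/sd11.png

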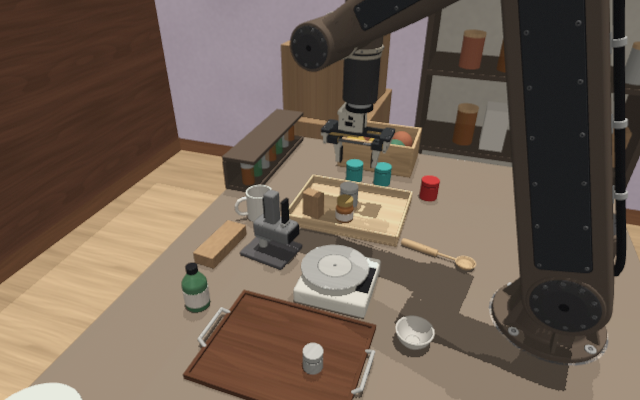

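Run:
```python
from h import *
s=st();C=cam('wrist');im=cv2.imread('pics/w11.png');crop(im,220,120,380,260,4,'w11c.png')
print(onz('wrist',293.5,188,.07,C),onz('wrist',311,285,.076,C))
```

```text
t21.10 tcp [ 0.5234 -0.3003  0.3312] jaw deg 178.7 x [ 0.001 -0.    -1.   ] F [-0.2  0.4 -0.9] w 0.0874 q [-0.2   0.3  -0.25 -0.   -1.02  0.17]
[ 0.54317837 -0.31305105  0.07      ] [ 0.53184042 -0.23120504  0.076     ]
```

View pics/w11c.png

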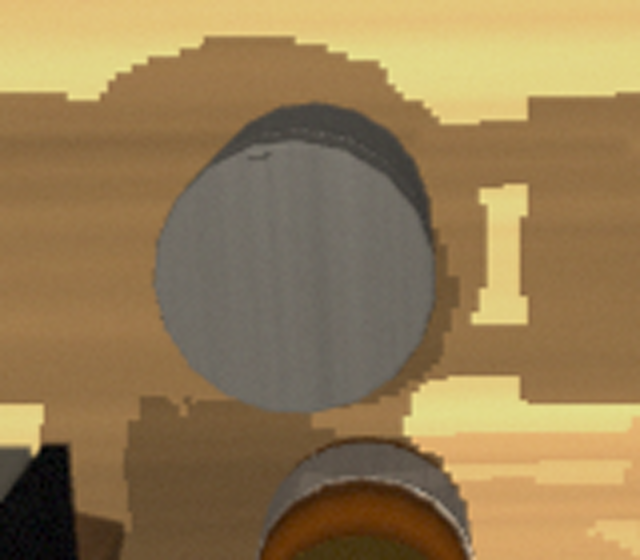

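Call:
apply_moves:
  commands:
    - {"dx": 20, "dy": -12, "dz": -20, "spin": 0, "hand": 0}
    - {"dx": 0, "dy": 0, "dz": -30, "spin": 0, "hand": 0}
    - {"dx": 0, "dy": 0, "dz": -20, "spin": 0, "hand": 0}
    - {"dx": 0, "dy": 0, "dz": 0, "spin": 0, "hand": 0}
    - {"dx": 0, "dy": 0, "dz": 0, "spin": 0, "hand": 0}

```text
t: 21.72
eef_pos: [0.5438, -0.3129, 0.2616]
ee_rot: [-1.986, 1.569, -0.439]
force: [0.5, 0.4, 0.0]
width: 0.0875
```

Run:
```python
from h import *
st();C,im=grab('wrist','w12.png')
crop(im,180,60,460,280,2.7,'w12c.png')
```

```text
t21.73 tcp [ 0.5438 -0.3129  0.2616] jaw deg 178.6 x [ 0.001 -0.001 -1.   ] F [0.5 0.4 0. ] w 0.0875 q [-0.21  0.4  -0.27  0.   -0.89  0.19]
```

View pics/w12c.png

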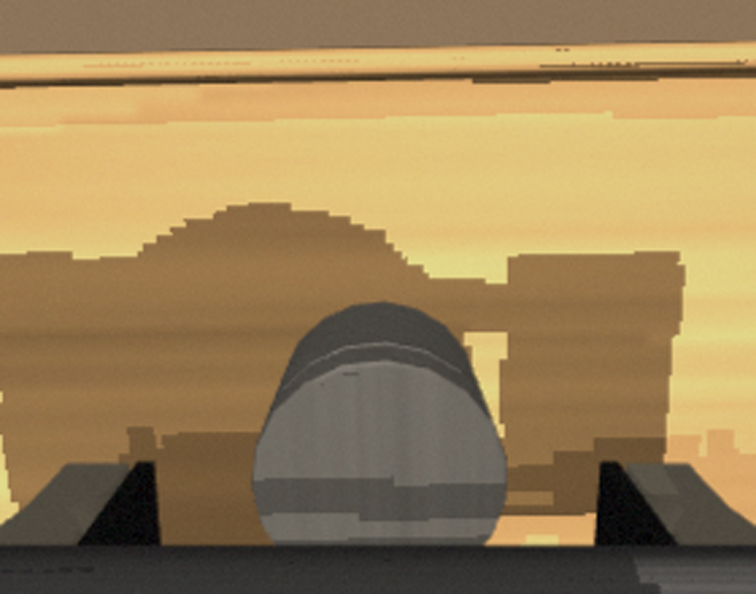

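Call:
apply_moves:
  commands:
    - {"dx": 0, "dy": 0, "dz": -22, "spin": 0, "hand": 0}
    - {"dx": 0, "dy": 0, "dz": -22, "spin": 0, "hand": 0}
    - {"dx": 0, "dy": 0, "dz": -15, "spin": 0, "hand": 0}
    - {"dx": 0, "dy": 0, "dz": 0, "spin": 0, "hand": 0.1}
    - {"dx": 0, "dy": 0, "dz": 0, "spin": 0, "hand": 0.2}

```text
t: 22.4
eef_pos: [0.5438, -0.3133, 0.2023]
ee_rot: [-1.98, 1.569, -0.434]
force: [-0.6, 0.4, 0.1]
width: 0.0743
```

Call:
apply_moves:
  commands:
    - {"dx": 0, "dy": 0, "dz": 0, "spin": 0, "hand": 0.3}
    - {"dx": 0, "dy": 0, "dz": 0, "spin": 0, "hand": 0.4}
    - {"dx": 0, "dy": 0, "dz": 0, "spin": 0, "hand": 0.5}
    - {"dx": 0, "dy": 0, "dz": 0, "spin": 0, "hand": 0.6}
    - {"dx": 0, "dy": 0, "dz": 0, "spin": 0, "hand": 0.6}
  grip_force: 20

```text
t: 23.02
eef_pos: [0.5435, -0.3133, 0.2019]
ee_rot: [-1.946, 1.57, -0.399]
force: [-0.7, 1.4, 6.0]
width: 0.0559
```

Call:
apply_moves:
  commands:
    - {"dx": 0, "dy": 0, "dz": 15, "spin": 0, "hand": 0.6}
    - {"dx": 0, "dy": 0, "dz": 40, "spin": 0, "hand": 0.6}
    - {"dx": 0, "dy": 0, "dz": 40, "spin": 0, "hand": 0.6}
    - {"dx": 0, "dy": 0, "dz": 40, "spin": 0, "hand": 0.6}
    - {"dx": -10, "dy": 30, "dz": 0, "spin": -10, "hand": 0.6}

```text
t: 23.65
eef_pos: [0.5343, -0.2843, 0.3404]
ee_rot: [-1.705, 1.564, -0.338]
force: [0.6, 0.1, -2.9]
width: 0.0558
```

Call:
apply_moves:
  commands:
    - {"dx": -14, "dy": 50, "dz": 0, "spin": -10, "hand": 0.6}
    - {"dx": -10, "dy": 60, "dz": 0, "spin": -10, "hand": 0.6}
    - {"dx": -10, "dy": 60, "dz": 0, "spin": -10, "hand": 0.6}
    - {"dx": -10, "dy": 60, "dz": 0, "spin": -4, "hand": 0.6}
    - {"dx": -10, "dy": 60, "dz": 0, "spin": 0, "hand": 0.6}

```text
t: 24.28
eef_pos: [0.4802, 0.0009, 0.3371]
ee_rot: [-0.287, 1.57, 0.513]
force: [1.8, 0.6, -2.2]
width: 0.0561
```

Call:
apply_moves:
  commands:
    - {"dx": 0, "dy": 42, "dz": -10, "spin": 0, "hand": 0.6}
    - {"dx": 0, "dy": 0, "dz": -15, "spin": 0, "hand": 0.6}
    - {"dx": 0, "dy": 0, "dz": 0, "spin": 0, "hand": 0.6}
    - {"dx": 0, "dy": 0, "dz": 0, "spin": 0, "hand": 0.6}
    - {"dx": 0, "dy": 0, "dz": 0, "spin": 0, "hand": 0.6}

```text
t: 24.9
eef_pos: [0.4812, 0.0405, 0.3119]
ee_rot: [-0.473, 1.57, 0.327]
force: [0.1, -0.5, -2.1]
width: 0.056
```

Run:
```python
from h import *
st();C,im=grab('wrist','w13.png')
```

```text
t24.90 tcp [0.4812 0.0405 0.3119] jaw deg 135.8 x [ 0.001  0.    -1.   ] F [ 0.1 -0.5 -2.1] w 0.0560 q [ 0.49  0.13 -0.53  0.   -0.91 -1.26]
```

View pics/w13.png

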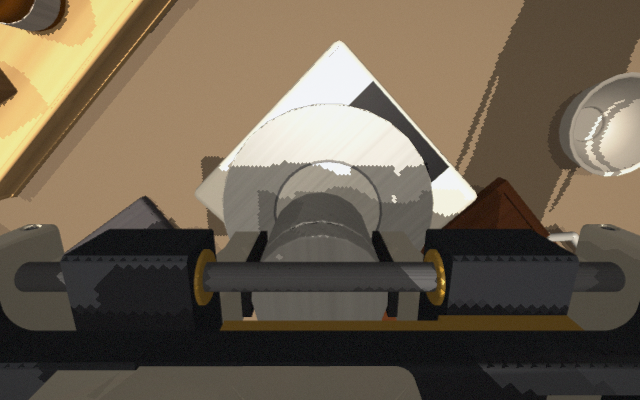

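Call:
apply_moves:
  commands:
    - {"dx": -2, "dy": 8, "dz": -15, "spin": 0, "hand": 0.6}
    - {"dx": 0, "dy": 0, "dz": -20, "spin": 0, "hand": 0.6}
    - {"dx": 0, "dy": 0, "dz": -12, "spin": 0, "hand": 0.6}
    - {"dx": 0, "dy": 0, "dz": 0, "spin": 0, "hand": 0.6}
    - {"dx": 0, "dy": 0, "dz": 0, "spin": 0, "hand": 0.6}

```text
t: 25.58
eef_pos: [0.4794, 0.0492, 0.265]
ee_rot: [-0.617, 1.57, 0.183]
force: [0.8, 0.1, -1.9]
width: 0.0558
```

Call:
apply_moves:
  commands:
    - {"dx": 0, "dy": 0, "dz": -3, "spin": 0, "hand": 0.6}
    - {"dx": 0, "dy": 0, "dz": -2, "spin": 0, "hand": 0.6}
    - {"dx": 0, "dy": 0, "dz": -2, "spin": 0, "hand": 0.6}
    - {"dx": 0, "dy": 0, "dz": 0, "spin": 0, "hand": 0.6}
    - {"dx": 0, "dy": 0, "dz": 0, "spin": 0, "hand": 0.6}

```text
t: 26.2
eef_pos: [0.4791, 0.0494, 0.2575]
ee_rot: [-0.5, 1.571, 0.301]
force: [0.0, -0.1, -0.7]
width: 0.0557
```

Call:
apply_moves:
  commands:
    - {"dx": 0, "dy": 0, "dz": -2, "spin": 0, "hand": 0.6}
    - {"dx": 0, "dy": 0, "dz": 0, "spin": 0, "hand": 0.6}
    - {"dx": 0, "dy": 0, "dz": 0, "spin": 0, "hand": 0.3}
    - {"dx": 0, "dy": 0, "dz": 0, "spin": 0, "hand": 0.15}
    - {"dx": 0, "dy": 0, "dz": 0, "spin": 0, "hand": 0.05}

```text
t: 26.82
eef_pos: [0.479, 0.0493, 0.2554]
ee_rot: [2.473, 1.571, -3.01]
force: [-0.4, -0.5, -0.5]
width: 0.0754
```

Call:
apply_moves:
  commands:
    - {"dx": 0, "dy": 0, "dz": 0, "spin": 0, "hand": 0}
    - {"dx": 0, "dy": 0, "dz": 10, "spin": 0, "hand": 0}
    - {"dx": 0, "dy": 0, "dz": 35, "spin": 0, "hand": 0}
    - {"dx": 0, "dy": 0, "dz": 50, "spin": 0, "hand": 0}
    - {"dx": 0, "dy": 0, "dz": 50, "spin": 0, "hand": 0}

```text
t: 27.45
eef_pos: [0.4787, 0.0491, 0.4027]
ee_rot: [-0.842, 1.57, -0.041]
force: [1.1, 0.8, 0.3]
width: 0.0874
```

Run:
```python
from h import *
st();C,im=grab('wrist','w14.png')
crop(im,180,60,460,280,2.7,'w14c.png')
_,im=grab('side','sd14.png');crop(im,180,160,400,400,2.6,'sd14c.png')
```

```text
t27.45 tcp [0.4787 0.0491 0.4027] jaw deg 135.9 x [ 0. -0. -1.] F [1.1 0.8 0.3] w 0.0874 q [ 0.51  0.04 -0.4   0.   -1.13 -1.28]
```

View pics/w14c.png

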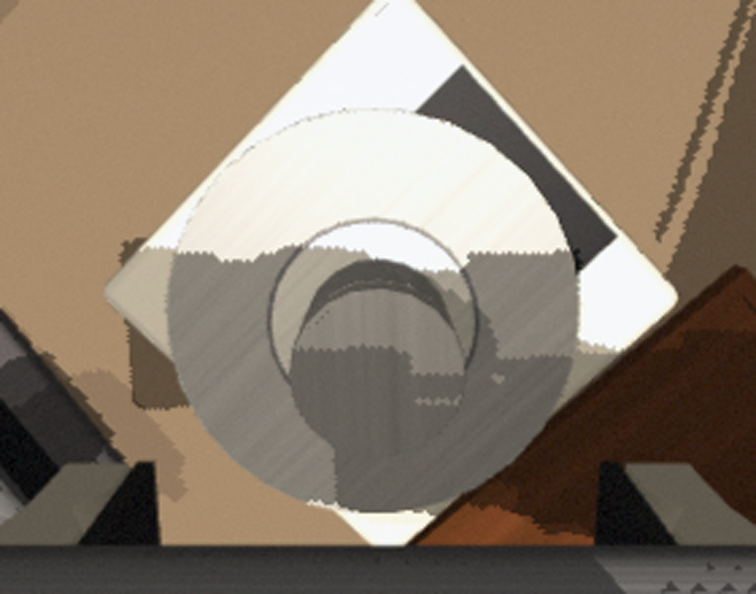

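View pics/sd14c.png

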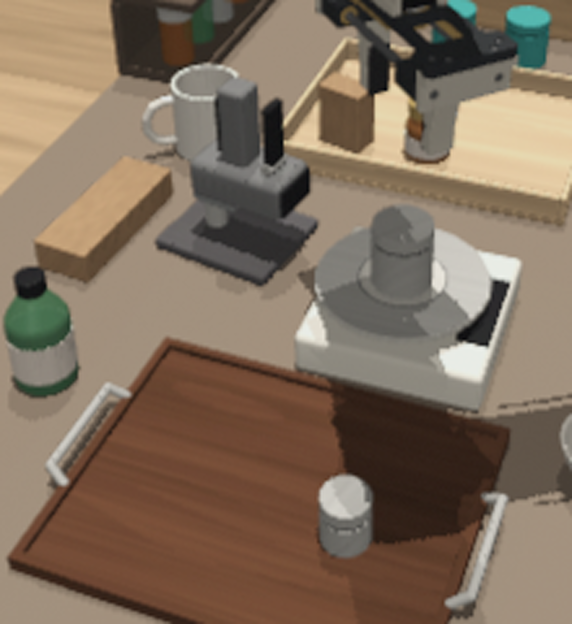

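Call:
apply_moves:
  commands:
    - {"dx": 36, "dy": -15, "dz": 0, "spin": 7, "hand": 0}
    - {"dx": 36, "dy": -15, "dz": 0, "spin": 7, "hand": 0}
    - {"dx": 36, "dy": -15, "dz": 0, "spin": 7, "hand": 0}
    - {"dx": 36, "dy": -15, "dz": 0, "spin": 7, "hand": 0}
    - {"dx": 36, "dy": -14, "dz": 0, "spin": 6, "hand": 0}

```text
t: 28.18
eef_pos: [0.66, -0.0254, 0.4005]
ee_rot: [2.291, 1.571, -2.594]
force: [1.0, -0.9, -0.2]
width: 0.0876
```

Call:
apply_moves:
  commands:
    - {"dx": 0, "dy": 0, "dz": -10, "spin": 0, "hand": 0}
    - {"dx": 0, "dy": 0, "dz": 0, "spin": 0, "hand": 0}
    - {"dx": 0, "dy": 0, "dz": 0, "spin": 0, "hand": 0}
    - {"dx": 0, "dy": 0, "dz": 0, "spin": 0, "hand": 0}
    - {"dx": 0, "dy": 0, "dz": 0, "spin": 0, "hand": 0}

```text
t: 28.8
eef_pos: [0.6587, -0.0244, 0.3912]
ee_rot: [-1.137, 1.57, 0.258]
force: [-0.6, -0.7, -0.1]
width: 0.0877
```

Run:
```python
from h import *
st()
```

```text
t28.80 tcp [ 0.6587 -0.0244  0.3912] jaw deg 169.9 x [ 0.001  0.    -1.   ] F [-0.6 -0.7 -0.1] w 0.0877 q [ 0.26  0.34 -0.05  0.   -1.18 -0.43]
```

Call:
apply_moves:
  commands:
    - {"dx": 0, "dy": 0, "dz": -25, "spin": 0, "hand": 0}
    - {"dx": 0, "dy": 0, "dz": -25, "spin": 0, "hand": 0}
    - {"dx": 0, "dy": 0, "dz": -25, "spin": 0, "hand": 0}
    - {"dx": 0, "dy": 0, "dz": -2, "spin": 0, "hand": 0}
    - {"dx": 0, "dy": 0, "dz": 0, "spin": 0, "hand": 0}

```text
t: 29.42
eef_pos: [0.6593, -0.0246, 0.3144]
ee_rot: [-1.589, 1.57, -0.194]
force: [0.1, 0.5, 0.7]
width: 0.0878
```

Call:
apply_moves:
  commands:
    - {"dx": 0, "dy": 0, "dz": 0, "spin": 0, "hand": 0.3}
    - {"dx": 0, "dy": 0, "dz": 0, "spin": 0, "hand": 0.4}
    - {"dx": 0, "dy": 0, "dz": 0, "spin": 0, "hand": 0.5}
    - {"dx": 0, "dy": 0, "dz": 0, "spin": 0, "hand": 0.55}
    - {"dx": 0, "dy": 0, "dz": 0, "spin": 0, "hand": 0.6}
  grip_force: 25

```text
t: 30.05
eef_pos: [0.658, -0.0246, 0.3138]
ee_rot: [1.733, 1.568, 3.127]
force: [-6.6, 1.5, 6.8]
width: 0.0499
```

Call:
apply_moves:
  commands:
    - {"dx": 0, "dy": 0, "dz": 0, "spin": 0, "hand": 0.6}
    - {"dx": 0, "dy": 0, "dz": 0, "spin": 0, "hand": 0.6}
    - {"dx": 0, "dy": 0, "dz": 0, "spin": 0, "hand": 0.6}
    - {"dx": 0, "dy": 0, "dz": 0, "spin": 0, "hand": 0.6}
    - {"dx": 0, "dy": 0, "dz": 0, "spin": 0, "hand": 0.6}

```text
t: 30.68
eef_pos: [0.658, -0.0246, 0.3138]
ee_rot: [1.74, 1.568, 3.134]
force: [-5.7, 2.8, 6.3]
width: 0.0495
```

Run:
```python
from h import *
st();C,im=grab('side','sd15.png')
crop(im,220,160,400,310,4,'sd15c.png')
```

```text
t30.68 tcp [ 0.658  -0.0246  0.3138] jaw deg 169.9 x [-0.002  0.    -1.   ] F [-5.7  2.8  6.3] w 0.0495 q [ 0.26  0.4  -0.14 -0.   -1.03 -0.43]
```

View pics/sd15c.png

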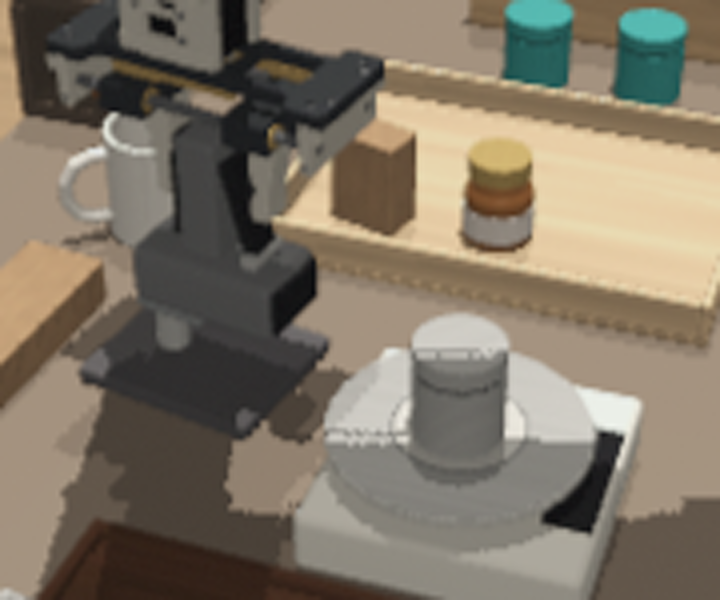

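The trigger is fully squeezed, with can_c upright on the pan. Next I'll release it and fetch can_c.

Call:
apply_moves:
  commands:
    - {"dx": 0, "dy": 0, "dz": 0, "spin": 0, "hand": 0.2}
    - {"dx": 0, "dy": 0, "dz": 0, "spin": 0, "hand": 0}
    - {"dx": 0, "dy": 0, "dz": 0, "spin": 0, "hand": 0}
    - {"dx": 0, "dy": 0, "dz": 0, "spin": 0, "hand": 0}
    - {"dx": 0, "dy": 0, "dz": 30, "spin": 0, "hand": 0}

```text
t: 31.35
eef_pos: [0.6585, -0.0248, 0.3412]
ee_rot: [1.885, 1.566, -3.004]
force: [1.4, -0.4, 1.5]
width: 0.087
```

Call:
apply_moves:
  commands:
    - {"dx": 0, "dy": 0, "dz": 45, "spin": 0, "hand": 0}
    - {"dx": -30, "dy": 14, "dz": 0, "spin": -10, "hand": 0}
    - {"dx": -50, "dy": 20, "dz": 0, "spin": -10, "hand": 0}
    - {"dx": -50, "dy": 20, "dz": 0, "spin": -10, "hand": 0}
    - {"dx": -50, "dy": 20, "dz": 0, "spin": -5, "hand": 0}

```text
t: 31.98
eef_pos: [0.4778, 0.0496, 0.3884]
ee_rot: [-0.507, 1.57, 0.272]
force: [-0.4, 0.9, 1.4]
width: 0.0879
```

Call:
apply_moves:
  commands:
    - {"dx": 0, "dy": 0, "dz": -25, "spin": 0, "hand": 0}
    - {"dx": 0, "dy": 0, "dz": -25, "spin": 0, "hand": 0}
    - {"dx": 0, "dy": 0, "dz": 0, "spin": 0, "hand": 0}
    - {"dx": 0, "dy": 0, "dz": 0, "spin": 0, "hand": 0}
    - {"dx": 0, "dy": 0, "dz": 0, "spin": 0, "hand": 0}

```text
t: 32.6
eef_pos: [0.4795, 0.0493, 0.3394]
ee_rot: [-0.445, 1.569, 0.338]
force: [-0.1, 0.2, -0.3]
width: 0.0879
```

Run:
```python
from h import *
st();C,im=grab('wrist','w16.png')
crop(im,180,60,460,280,2.7,'w16c.png')
_,im=grab('side','sd16.png');crop(im,180,160,400,400,2.6,'sd16c.png')
```

```text
t32.60 tcp [0.4795 0.0493 0.3394] jaw deg 134.9 x [ 0.002  0.001 -1.   ] F [-0.1  0.2 -0.3] w 0.0879 q [ 0.51  0.09 -0.5   0.   -0.98 -1.3 ]
```

View pics/w16c.png

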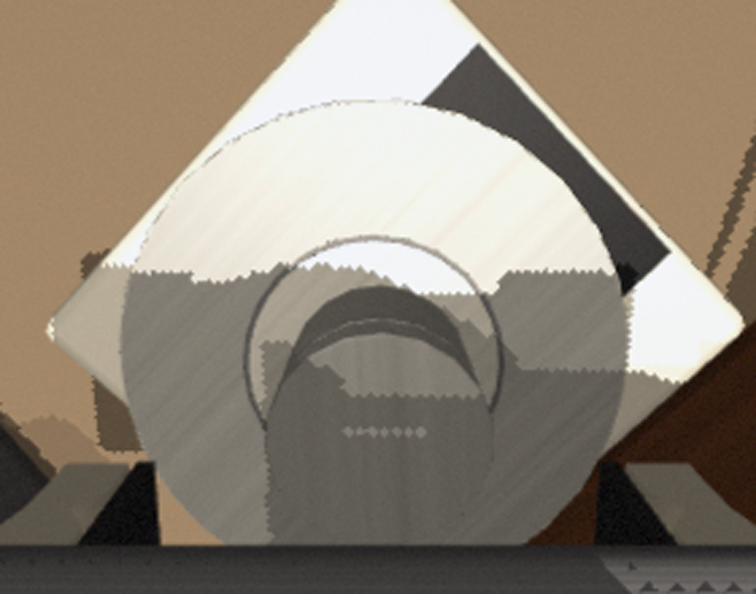

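View pics/sd16c.png

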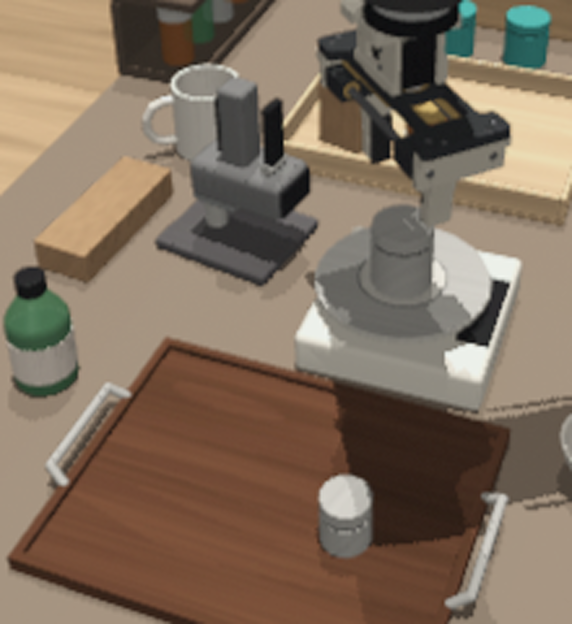

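Call:
apply_moves:
  commands:
    - {"dx": 0, "dy": 0, "dz": -25, "spin": 0, "hand": 0}
    - {"dx": 0, "dy": 0, "dz": -25, "spin": 0, "hand": 0}
    - {"dx": 0, "dy": 0, "dz": -20, "spin": 0, "hand": 0}
    - {"dx": 0, "dy": 0, "dz": -13, "spin": 0, "hand": 0}
    - {"dx": 0, "dy": 0, "dz": 0, "spin": 0, "hand": 0.1}

```text
t: 33.33
eef_pos: [0.4789, 0.0492, 0.2549]
ee_rot: [2.889, 1.569, -2.611]
force: [0.0, 0.4, -0.5]
width: 0.0822
```

Call:
apply_moves:
  commands:
    - {"dx": 0, "dy": 0, "dz": 0, "spin": 0, "hand": 0.2}
    - {"dx": 0, "dy": 0, "dz": 0, "spin": 0, "hand": 0.3}
    - {"dx": 0, "dy": 0, "dz": 0, "spin": 0, "hand": 0.5}
    - {"dx": 0, "dy": 0, "dz": 0, "spin": 0, "hand": 0.6}
    - {"dx": 0, "dy": 0, "dz": 0, "spin": 0, "hand": 0.6}
  grip_force: 20

```text
t: 33.95
eef_pos: [0.4791, 0.0494, 0.2556]
ee_rot: [-0.307, 1.57, 0.476]
force: [0.8, 0.6, -0.0]
width: 0.0559
```

Call:
apply_moves:
  commands:
    - {"dx": 0, "dy": 0, "dz": 30, "spin": 0, "hand": 0.6}
    - {"dx": 0, "dy": 0, "dz": 30, "spin": 0, "hand": 0.6}
    - {"dx": 20, "dy": 45, "dz": 0, "spin": 0, "hand": 0.6}
    - {"dx": 20, "dy": 45, "dz": 0, "spin": 0, "hand": 0.6}
    - {"dx": 20, "dy": 45, "dz": 0, "spin": 0, "hand": 0.6}

```text
t: 34.58
eef_pos: [0.5392, 0.1854, 0.3152]
ee_rot: [2.593, 1.57, -2.907]
force: [0.5, -0.9, -1.8]
width: 0.0555
```

Call:
apply_moves:
  commands:
    - {"dx": 21, "dy": 45, "dz": 0, "spin": 0, "hand": 0.6}
    - {"dx": 20, "dy": 41, "dz": 0, "spin": 0, "hand": 0.6}
    - {"dx": 0, "dy": 0, "dz": -40, "spin": 0, "hand": 0.6}
    - {"dx": 0, "dy": 0, "dz": -40, "spin": 0, "hand": 0.6}
    - {"dx": 0, "dy": 0, "dz": -20, "spin": 0, "hand": 0.6}

```text
t: 35.2
eef_pos: [0.579, 0.2697, 0.2121]
ee_rot: [2.964, 1.566, -2.536]
force: [-1.4, 0.6, -1.6]
width: 0.0556
```

Call:
apply_moves:
  commands:
    - {"dx": 0, "dy": 0, "dz": -5, "spin": 0, "hand": 0.6}
    - {"dx": 0, "dy": 0, "dz": 0, "spin": 0, "hand": 0.6}
    - {"dx": 0, "dy": 0, "dz": -3, "spin": 0, "hand": 0.6}
    - {"dx": 0, "dy": 0, "dz": 0, "spin": 0, "hand": 0.6}
    - {"dx": 0, "dy": 0, "dz": 0, "spin": 0, "hand": 0.6}

```text
t: 35.83
eef_pos: [0.5801, 0.2703, 0.208]
ee_rot: [-0.056, 1.57, 0.727]
force: [0.8, -0.8, -1.5]
width: 0.0558
```

Call:
apply_moves:
  commands:
    - {"dx": 0, "dy": 0, "dz": -2, "spin": 0, "hand": 0.6}
    - {"dx": 0, "dy": 0, "dz": 0, "spin": 0, "hand": 0.6}
    - {"dx": 0, "dy": 0, "dz": -1, "spin": 0, "hand": 0.6}
    - {"dx": 0, "dy": 0, "dz": 0, "spin": 0, "hand": 0.6}
    - {"dx": 0, "dy": 0, "dz": 0, "spin": 0, "hand": 0.6}

```text
t: 36.45
eef_pos: [0.58, 0.2703, 0.2044]
ee_rot: [-2.902, 1.571, -2.119]
force: [0.2, 0.0, -1.6]
width: 0.0557
```

Call:
apply_moves:
  commands:
    - {"dx": 0, "dy": 0, "dz": -1, "spin": 0, "hand": 0.6}
    - {"dx": 0, "dy": 0, "dz": 0, "spin": 0, "hand": 0.6}
    - {"dx": 0, "dy": 0, "dz": 0, "spin": 0, "hand": 0.6}
    - {"dx": 0, "dy": 0, "dz": 0, "spin": 0, "hand": 0.6}
    - {"dx": 0, "dy": 0, "dz": 0, "spin": 0, "hand": 0.6}

```text
t: 37.08
eef_pos: [0.58, 0.2703, 0.2036]
ee_rot: [-0.395, 1.571, 0.389]
force: [-1.5, 0.4, 2.0]
width: 0.0555
```

Contact with the tray, so I'll release.

Call:
apply_moves:
  commands:
    - {"dx": 0, "dy": 0, "dz": 0, "spin": 0, "hand": 0.3}
    - {"dx": 0, "dy": 0, "dz": 0, "spin": 0, "hand": 0.1}
    - {"dx": 0, "dy": 0, "dz": 0, "spin": 0, "hand": 0}
    - {"dx": 0, "dy": 0, "dz": 15, "spin": 0, "hand": 0}
    - {"dx": 0, "dy": 0, "dz": 40, "spin": 0, "hand": 0}

```text
t: 37.7
eef_pos: [0.5795, 0.2699, 0.2579]
ee_rot: [3.042, 1.567, -2.458]
force: [-0.3, -0.2, 0.6]
width: 0.0869
```

Call:
apply_moves:
  commands:
    - {"dx": 0, "dy": 0, "dz": 60, "spin": 0, "hand": 0}
    - {"dx": 0, "dy": 0, "dz": 60, "spin": 0, "hand": 0}
    - {"dx": -30, "dy": -60, "dz": 20, "spin": 0, "hand": 0}
    - {"dx": -30, "dy": -60, "dz": 0, "spin": 0, "hand": 0}
    - {"dx": 0, "dy": -60, "dz": 0, "spin": 0, "hand": 0}

```text
t: 38.33
eef_pos: [0.5234, 0.0993, 0.3984]
ee_rot: [-0.186, 1.568, 0.599]
force: [1.8, 0.1, -0.2]
width: 0.0875
```

Call:
apply_moves:
  commands:
    - {"dx": 0, "dy": -30, "dz": 0, "spin": 0, "hand": 0}
    - {"dx": 0, "dy": 0, "dz": 0, "spin": 0, "hand": 0}
    - {"dx": 0, "dy": 0, "dz": 0, "spin": 0, "hand": 0}
    - {"dx": 0, "dy": 0, "dz": 0, "spin": 0, "hand": 0}
    - {"dx": 0, "dy": 0, "dz": 0, "spin": 0, "hand": 0}

```text
t: 38.95
eef_pos: [0.5253, 0.0716, 0.3962]
ee_rot: [2.954, 1.571, -2.545]
force: [0.8, -0.4, -0.8]
width: 0.0876
```

Run:
```python
from h import *
st();grab('side','sd17.png');_,im=grab('scene','sc17.png');crop(im,210,90,450,290,3.2,'sc17c.png')
```

```text
t38.95 tcp [0.5253 0.0716 0.3962] jaw deg 135.0 x [-0. -0. -1.] F [ 0.8 -0.4 -0.8] w 0.0876 q [ 0.51  0.13 -0.32  0.   -1.13 -1.29]
```

View pics/sd17.png

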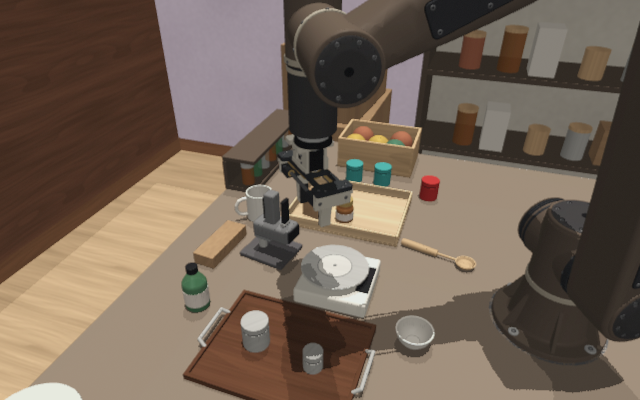

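View pics/sc17c.png

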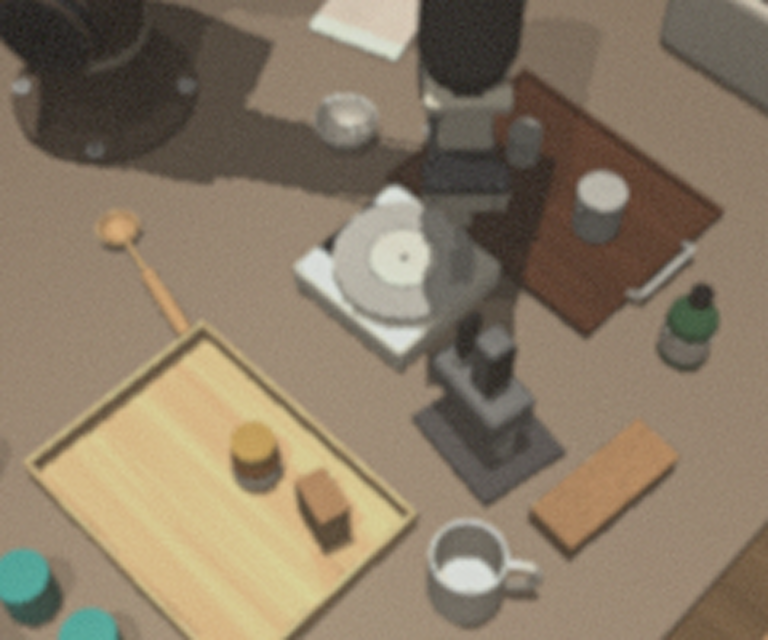

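Both cans stand upright on the tray. The crate holds only the jar and packet, the trigger is upright, and the mug, box and bottle haven't moved.

```bash
python3 -c "
from station import arm
print(arm.job_done())"
```

```text
the job is handed in; nothing more can be done
None
```

I handed the job in after about 39 s of the 210 s allowed; the simulator gives no verdict. Only two steel canisters were present: the 40 mm wide `can_a` and the 56 mm wide `can_c`. The gripper closed to 39.7 mm and 55.9 mm on them, which confirms the sizes.

- **Weighing and scanning:** I stood `can_a` and then `can_c` on the pan's centre and let go. I squeezed the trigger while each stood there, then carried each to the tray. In the wrist pictures both stood within a few millimetres of the printed ring's centre.
- **Trigger:** On both squeezes the fingers stopped at about 49.6 mm, not the 46 mm in the description. My reading is that the fingertips touched the tilted trigger lower down. On the first squeeze, raising the force from 20 to 30 N did not change the width, so I took it to be at its stop. I could not read the trigger angle directly.
- **Disturbance:** `can_c` was knocked about 25 mm aside in the crate between my measurements. I measured it again from the wrist camera before grasping it.
- **Last check:** The final pictures show both canisters upright on the tray and the trigger released. The packet and jar are still in the crate, and the mug, box and bottle look unmoved. The gripper was open and clear of everything.

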